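Stack a flow-through test cell on its dowel fixture

ROBOT

A 7-joint arm with a two-finger parallel gripper is mounted at the origin on the work surface; the furniture and walls round the work are solid. World frame = base frame: x ahead of the robot, y to its left, z up, the work surface at z = 0. Lengths are in mm, angles in rad, forces in N, time in s.
With the tool pointing down it reaches from about 400 to 875 mm from the base axis. Payload 4.4 kg.
Tool frame: the origin (TCP) lies at the very end of the fingers, on their centre line; the grasp point (between the pads) lies 19 mm behind it; y points along the fingers, x is the direction in which the jaws open and shut, and the axes are right-handed (so a half turn about y gives the same grasp; the last joint's range is limited). The gripper opens to 85 mm and grips with 20 to 120 N. Pads are 22 mm wide; open, the fingers measure 114 mm over their backs; the gripper's body (76 mm by 85 mm) begins 54 mm behind the grasp point. The pads swing forward as they close: fully open they stand 13 mm farther back than shut.
Start: joints at [-0.066, 0.628, 0.038, 1.517, -0.027, 0.996, -0.02], TCP at [650.014, 0.027, 231.313] pointing down, gripper open.
Joint ranges: [-3.06, 3.06], [-0.37, 2.12], [-1.25, 1.32], [0.18, 2.47], [-1.1, 4.24], [0.23, 1.98], [-2.94, 2.94]. Speed limits (rad/s): [2.57, 2.57, 3.14, 3.14, 3.14, 3.14, 3.14].

INTERFACE

Orientations are given as [roll, pitch, yaw] about the fixed x, y, z axes, in that order (R = Rz(yaw) Ry(pitch) Rx(roll)).
In Python, from cell import readout, eyes, finish_job gives the robot as it stands. The module is installed in compiled form; this text tells all that it offers.
- The arm moves only by the tool apply_moves, never from a script. Its argument "commands" is a list that holds one entry, the list of rows, each a list of 6 numbers: the shift along the tool's x, y, z in units of 0.04 m (1.0 is 0.04 m), then the turn, a rotation vector about the tool's x, y, z in units of 5 degrees (1.0 is 5 degrees). A call has 1 to 8 rows; each row shifts and turns the pose as measured when the row begins, along the tool's axes as they then stand; what a row does not reach is not made up. A row lasts 1/12 s, in which the tool goes at most 41.7 mm and 7.16 degrees, less where a joint would pass 70% of its speed; a pose out of reach is approached as far as the arm can. A call with a number of a shift or a turn outside -1 to 1 is refused whole. A call with a gripper value outside its range is refused whole. "claw" is the finger opening in mm, from 0 to 85.4, set as the call begins (left out, the last holds). The fingers move at their own pace and stop on an object; the grip force is fixed at half the most. Time passes only in rows, so rows that do not move let the fingers close. It gives the time, the measured TCP pose, the force and the opening at its end, in the units of the state.
- readout.read_state(): the state, without advancing time (a new reading comes with each control period).
- eyes.get_image(name): name is "scene" or "side" or "wrist"; returns a dict with "image" (384x512x3 uint8, red, green, blue), "mtx" (3x3 intrinsics, pixels), "rvec" (rotation vector, rad) and "tvec" (3), from world to camera coordinates, as OpenCV has them. Camera axes: x right, y down, z forward; pixel columns grow to the right and rows downward; lengths in mm; the calibration is good to about 2 mm. A picture is of the moment at which its call begins. There is no depth.
- finish_job(): hands the job in, once; it reports no verdict.
The state is a dict: "clock": time; "qpos": joint angles; "qd": joint speeds; "tau": joint torques, N m; "eef_pos": TCP position; "tool_rot": TCP orientation; "force": force on the tool from outside, world axes, zero at the start; "torque": the same for the moment, N m; "width": finger opening in mm.
Only numpy, scipy, OpenCV 4.12 (cv2) and the standard library are available. Lean on these libraries where they do the work, as an engineer would, in place of code of your own. Each camera call takes 0.05 s, during which the arm holds its last target. There are 200 camera calls.

TASK

From the parts on the grey-green work board, stack the test cell on the two dowels of the stacking fixture, from the bottom up and in this order: the graphite flow plate, the white cell frame, the longer of the two carbon blocks down into the frame's window, and last the aluminium end plate with the brass port. Each part must sit flat and fully down on the one below; set the parts down, do not drop them, because graphite and carbon chip. Leave the shorter carbon block, the beaker, the dropper bottle and the dish where they stand.

Things in the scene. Friction and masses are not known exactly. Their poses are not given: they have to be found in the camera images.
- stacking_fixture: Fixed on the grey-green work board (6 mm high; all things lie on it). Foot 150 x 86 x 12 mm (x, y, z); pedestal 104 x 50 mm with flat copper top at z = 34 mm, copper tab 25 mm out at its -x end. Two 8 mm dowels at x = +41 and -41 mm, y = 0 rise to z = 82 mm, the last 14 mm tapered to a 2 mm tip. The cell goes centred between them, long side along x. Origin: centre of the foot's underside.
- flow_plate: Dark grey graphite plate 104 x 50 x 10 mm (x, y, z), fine channels on its upper face, two 11 mm through holes at x = +41 and -41 mm, y = 0; 0.12 kg. Lies channels up and is stacked so, either way round. Goes first, on the pedestal. Grasp across the 50 mm width. Origin: centre of the underside, z up.
- cell_frame: White frame 104 x 50 x 16 mm (x, y, z), through window 58 x 28 mm (x, y) in the middle, thin black gasket line round it, two 11 mm through holes at x = +41 and -41 mm, y = 0; 0.12 kg. Lies gasket up and is stacked so, either way round. Goes second, on the flow plate. Grasp across the 50 mm width. Origin: centre of the underside, z up.
- electrode_block: Longer, nearly black carbon block 22 x 52 x 16 mm (x, y, z), long along its own y; 0.03 kg. Goes third, into the window (3 mm play all round), onto the flow plate, long side along the fixture's x, top flush with the frame. No room for fingers in the window: hold its upper part, release it when its lower half is in. Origin: centre of the underside, z up.
- end_plate: Aluminium plate 104 x 50 x 12 mm (x, y, z), brass port 18 mm tall and 14 mm wide in the middle of its upper face, two 11 mm through holes at x = +41 and -41 mm, y = 0; 0.2 kg. Lies port up and is stacked so, either way round. Goes last, on the frame. Grasp across the 50 mm width. Origin: centre of the underside, z up.
- short_block: The shorter, thinner grey-brown carbon block, 20 x 45 x 12 mm (x, y, z), loose: too thin for this frame, stays where it lies. Origin: centre of the underside.
- small_beaker: Glass beaker, 55 mm wide, 70 mm tall, loose, stays where it stands. Origin: centre of the underside.
- blue_dropper: White dropper bottle with a pointed blue cap, 23 mm wide, 73 mm tall, loose, stays where it stands. Origin: centre of the underside.
- ring_dish: Clear open dish with small O-rings in it, 58 mm wide, 12 mm tall, loose, stays where it stands. Origin: centre of the underside.
Things that resemble listed ones, but are neither listed nor needed, are in the scene too. Several things have the shape of the end_plate; the one meant has the colours described above.

How it is judged:
By the outcome, as a careful person would: the job done as asked, in the order asked, and still so for the second after the job is handed in, with the robot touching nothing.
It also fails if it takes over 96 s, if anything falls off the work surface, if the arm or the gripper's body presses on something with over 40 N, if the wrist force passes 120 N, or if a joint passes its speed limit or range.

## Working session

There is one attempt and no reset: what is moved stays moved. The work goes in short steps, Python scripts to look and compute and a tool call to move; the robot and the scene stay as the last step left them, time stands still between calls to the robot, and variables do not carry over. Pictures are saved under pics/ and viewed, about 12 in all and at most 16, crops included, and the job is handed in when it is done.

Besides the shell and the picture viewer there is one more tool, called after ">>>" as name([rows], argument=value, ...), one row to a line, values as JSON. apply_moves: Moves the arm, as the interface text tells. Shifts and turns lie within -1 to 1; 1 stands for 0.04 m of shift or 5 degrees of turn. Its arguments: {"type":"object","properties":{"commands":{"type":"array"},"claw":{"type":"number"}},"required":["commands"]}

```bash
mkdir -p pics
cat > h.py <<'E'
import numpy as np, cv2
from cell import readout, eyes, finish_job
from scipy.spatial.transform import Rotation as R
def shot(name, fn=None):
    d=eyes.get_image(name)
    if fn: cv2.imwrite('pics/'+fn, cv2.cvtColor(d['image'],cv2.COLOR_RGB2BGR))
    return d
def ray(d,uv,z):
    "pixels (N,2) -> world points on plane z"
    uv=np.atleast_2d(np.array(uv,float)); Rm=cv2.Rodrigues(np.array(d['rvec'],float))[0]; t=np.array(d['tvec'],float).ravel()
    c=-Rm.T@t; dirs=(Rm.T@np.linalg.inv(d['mtx'])@np.c_[uv,np.ones(len(uv))].T).T
    return c+dirs*((z-c[2])/dirs[:,2])[:,None]
def proj(d,P):
    return cv2.projectPoints(np.atleast_2d(np.array(P,float)),np.array(d['rvec'],float),np.array(d['tvec'],float),np.array(d['mtx'],float),None)[0][:,0]
E
python3 - <<'E'
from h import *
s=readout.read_state()
print({k:np.round(v,3) for k,v in s.items()})
for n in('scene','side','wrist'):
    d=shot(n,n+'0.png'); Rm=cv2.Rodrigues(np.array(d['rvec']))[0]; print(n,-Rm.T@np.ravel(d['tvec']),d['mtx'][0][0],Rm[2])
E
```

```text
{'clock': np.float64(0.0), 'qpos': array([-0.066,  0.629,  0.038,  1.518, -0.027,  0.996, -0.02 ]), 'qd': array([-0.   ,  0.001,  0.002,  0.001,  0.001,  0.001,  0.001]), 'tau': array([-1.0000e-03, -5.6341e+01,  1.2260e+00, -1.9345e+01,  1.1000e-02,
        1.1000e-02, -0.0000e+00]), 'eef_pos': array([6.49403e+02, 6.40000e-02, 2.30419e+02]), 'tool_rot': array([-1.571,  0.002, -0.   ]), 'force': array([ 0.172, -0.709, -1.027]), 'torque': array([-0.004, -0.048,  0.061]), 'width': np.float64(85.553)}
scene [ -94.44931953  631.21479959 1001.08500064] 421.55965677402924 [ 0.43330785 -0.51876352 -0.73697267]
side [ 302.36854171 -918.82286183  698.9141776 ] 367.519552871341 [ 0.12644308  0.80593917 -0.57833745]
wrist [650.03557259  74.38685552 372.17066365] 342.4578573238139 [-0.00146551 -0.29325475 -0.95603321]
```

View pics/scene0.png

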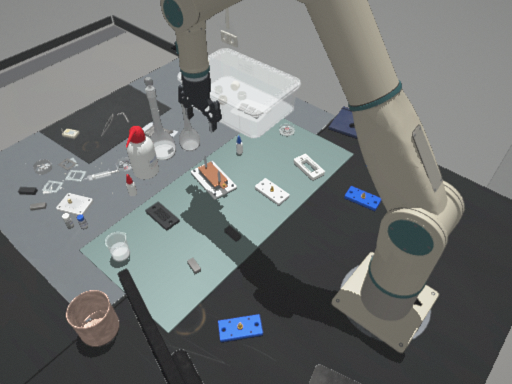

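View pics/wrist0.png

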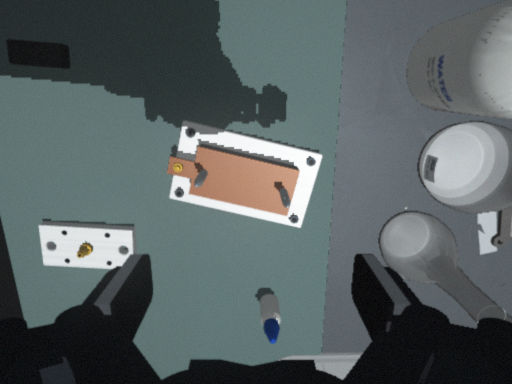

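View pics/side0.png

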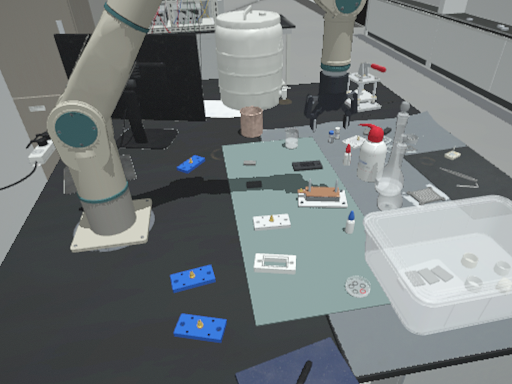

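Scene view: fixture about (214,180), end plate (272,191), frame (309,167), flow plate (162,215), longer block (232,231), short block (194,265), beaker (118,247), dropper (240,146), dish (287,130). The blue plates are decoys. The wrist view shows the fixture at about (245,175) and the end plate at about (87,247).

Run:
```python
from h import *
d=shot('scene'); w=shot('wrist')
P={'fixture':(214,180,40),'end':(272,191,18),'frame':(309,167,22),'flow':(162,215,16),'elec':(232,231,22),'short':(194,265,18),'beaker':(118,255,6),'dropper':(240,152,6),'dish':(287,131,10)}
for k,(u,v,z) in P.items(): print(k,np.round(ray(d,(u,v),z)[0]))
print(w['tvec'],w['mtx'])
# wrist: fixture foot white corners (z 18), end plate corners (z 18), copper corners (z 40)
for n,px,z in(('foot',[(183,122),(321,155),(303,227),(170,198)],18),('endp',[(39,223),(133,224),(133,269),(41,267)],18),('copper',[(193,147),(299,170),(291,214),(190,196)],40)):
    q=ray(w,px,z); print(n,np.round(q[:,:2]),np.round(q.mean(0)))
s=d['image'][100:300,80:360]; cv2.imwrite('pics/crop1.png',cv2.resize(cv2.cvtColor(s,cv2.COLOR_RGB2BGR),(800,571),interpolation=cv2.INTER_CUBIC))
```

```text
fixture [614.   5.  40.]
end [456. -94.  18.]
frame [ 428. -256.   22.]
flow [648. 197.  16.]
elec [443. 108.  22.]
short [445. 259.  18.]
beaker [638. 369.   6.]
dropper [ 666. -175.    6.]
dish [ 608. -370.   10.]
[-649.77600869  -38.41523232  378.4797286 ] [[342.45785732   0.         251.75113771]
 [  0.         342.45785732 194.17110126]
 [  0.           0.           1.        ]]
foot [[580.  42.]
 [722.   9.]
 [707. -73.]
 [561. -39.]] [643. -15.  18.]
endp [[ 413.  -68.]
 [ 518.  -69.]
 [ 512. -125.]
 [ 406. -123.]] [462. -96.  18.]
copper [[593.  20.]
 [697.  -2.]
 [690. -49.]
 [587. -30.]] [642. -15.  40.]
```

View pics/crop1.png

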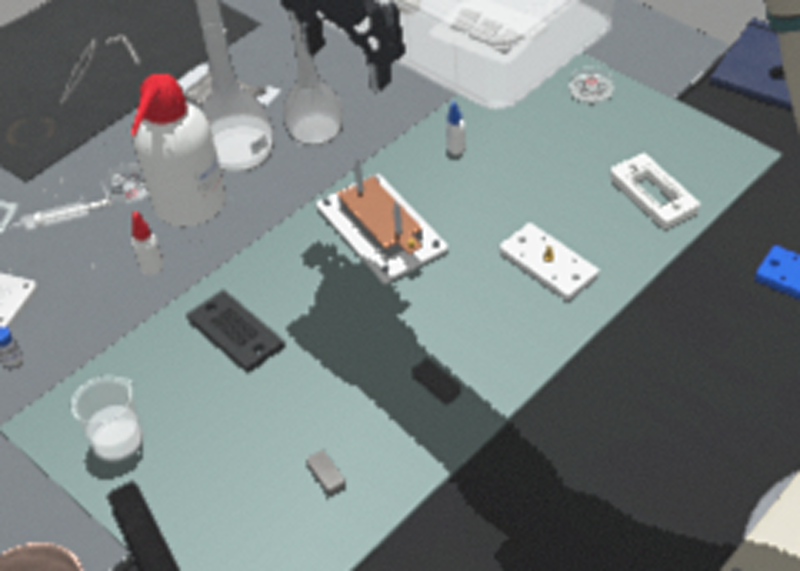

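Fixture is near (642,-15) with yaw about -13°. Moving over the flow plate.

>>> apply_moves([
  [[0,0,1,0,0,0],[0,0,1,0,0,0],[0,0,1,0,0,0],[0,0,1,0,0,0],[0,0,0.9,0,0,0],[0,0,0,0,0,0]],
])

```text
clock: 0.75
eef_pos: [651.1, 197.3, 228.5]
tool_rot: [-1.574, 0.002, -0.012]
force: [-0.5, 1.7, -0.2]
width: 85.4
```

Run:
```python
from h import *
s=readout.read_state();print(s['clock'],s['eef_pos'],s['tool_rot'],s['force'])
d=shot('wrist','w1.png')
```

```text
0.75 [651.06549306 197.28409158 228.50580119] [-1.57365291  0.00197943 -0.01242497] [-0.51400312  1.6817513  -0.24346007]
```

View pics/w1.png

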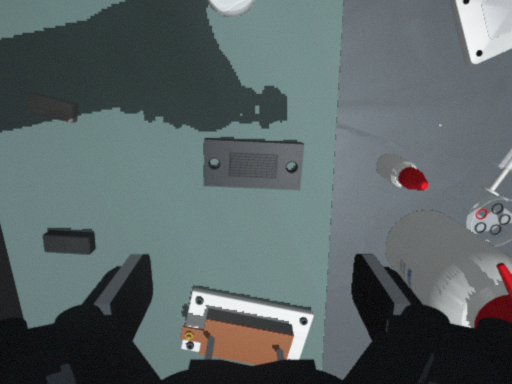

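```bash
cat >> h.py <<'E'
def rect(d,roi,z,f):
    "mask f(img) in roi -> rect on plane z in mm: centre, (long,short), yaw deg of long side, camera xy"
    u0,v0,u1,v1=roi; m=np.zeros(d['image'].shape[:2],np.uint8); m[v0:v1,u0:u1]=f(d['image'].astype(int))[v0:v1,u0:u1]
    m=cv2.morphologyEx(m,cv2.MORPH_OPEN,np.ones((3,3)))
    c=max(cv2.findContours(m,cv2.RETR_EXTERNAL,cv2.CHAIN_APPROX_NONE)[0],key=cv2.contourArea)[:,0]
    b=cv2.boxPoints(cv2.minAreaRect(ray(d,c,z)[:,:2].astype(np.float32)))
    e1,e2=b[1]-b[0],b[2]-b[1]
    L=e1 if np.hypot(*e1)>np.hypot(*e2) else e2
    yaw=(np.degrees(np.arctan2(L[1],L[0]))+90)%180-90
    Rm=cv2.Rodrigues(np.array(d['rvec'],float))[0]
    print('c',b.mean(0).round(1),'dim',sorted([np.hypot(*e1).round(1),np.hypot(*e2).round(1)]),'yaw',round(float(yaw),2),'cam',(-Rm.T@np.ravel(d['tvec'])).round(0))
    return b
dark=lambda i:(i.max(2)<100)&(i[...,1]-i[...,0]<14)
E
python3 - <<'E'
from h import *
d=shot('wrist'); i=d['image']
for p in((253,142),(230,180),(253,200),(200,163),(70,243),(70,234),(70,215),(310,150)): print(p,i[p[1],p[0]])
rect(d,(195,130,315,200),16,dark); rect(d,(35,222,105,262),22,dark)
print(ray(d,[(214,163),(292,166.5)],16).round(1))
E
```

```text
(253, 142) [ 91  98 100]
(230, 180) [86 89 94]
(253, 200) [115 135 135]
(200, 163) [110 135 133]
(70, 243) [54 60 60]
(70, 234) [53 58 59]
(70, 215) [108 128 129]
(310, 150) [118 142 141]
c [638.9 197.6] dim [np.float32(51.0), np.float32(77.8)] yaw -0.83 cam [653. 268. 370.]
c [446.6 112.5] dim [np.float32(30.1), np.float32(57.6)] yaw -4.33 cam [653. 268. 370.]
[[611.7 192.2  16. ]
 [693.8 187.2  16. ]]
```

```bash
sed -i 's/^dark=.*/dark=lambda i:(i.max(2)<120)\&(i[...,1]-i[...,0]<15)/' h.py
python3 - <<'E'
from h import *
d=shot('wrist'); i=d['image']
b=rect(d,(195,130,315,200),16,dark); print(b.round(1)); rect(d,(35,222,105,262),22,dark)
E
```

```text
c [651.7 194.9] dim [np.float32(51.8), np.float32(104.6)] yaw -1.07 cam [654. 264. 370.]
[[599.  170. ]
 [703.5 168.1]
 [704.5 219.9]
 [599.9 221.8]]
c [446.4 111.3] dim [np.float32(28.9), np.float32(58.3)] yaw -1.04 cam [654. 264. 370.]
```

Run:
```python
from h import *
for k in range(4):
    d=shot('wrist'); s=readout.read_state(); Rm=cv2.Rodrigues(np.array(d['rvec'],float))[0]
    print(s['clock'],s['eef_pos'].round(1),s['tool_rot'].round(4),(-Rm.T@np.ravel(d['tvec'])).round(1), R.from_matrix(Rm).as_rotvec().round(4))
    b=rect(d,(195,130,315,200),16,dark)
```

```text
0.95 [653.1 183.7 228.9] [-1.5834e+00  7.0000e-04 -2.5100e-02] [654.9 261.5 369.5] [-2.8319  0.0315  0.0064]
c [651.6 193.1] dim [np.float32(48.6), np.float32(104.2)] yaw -1.27 cam [655. 261. 370.]
1.0 [653.3 182.9 229.1] [-1.5835e+00  5.0000e-04 -2.6400e-02] [655.4 259.8 369.6] [-2.8311  0.035   0.0064]
c [651.8 192.2] dim [np.float32(46.4), np.float32(104.3)] yaw -1.42 cam [655. 260. 370.]
1.05 [653.4 182.7 229.2] [-1.5832e+00  4.0000e-04 -2.7000e-02] [655.7 259.  369.8] [-2.8311  0.037   0.0064]
c [651.7 192. ] dim [np.float32(45.3), np.float32(104.0)] yaw -1.5 cam [656. 259. 370.]
1.1 [653.4 182.8 229.3] [-1.5829e+00  4.0000e-04 -2.7000e-02] [655.8 258.8 369.9] [-2.8313  0.0378  0.0064]
c [651.5 191.8] dim [np.float32(45.3), np.float32(104.5)] yaw -1.53 cam [656. 259. 370.]
```

Run:
```python
from h import *
d=shot('wrist','w2.png'); i=d['image']
print(proj(d,[[611,195,16],[694,190,16],[652,192,16]]).round(1))
b=rect(d,(190,120,320,230),16,dark); print(b.round(1)); rect(d,(30,200,105,275),22,dark)
g=i[120:230,190:320]; cv2.imwrite('pics/c2.png',cv2.cvtColor(cv2.resize(g,None,fx=5,fy=5,interpolation=cv2.INTER_NEAREST),cv2.COLOR_RGB2BGR))
```

```text
[[210.5 150.1]
 [290.1 152.7]
 [249.9 151.9]]
c [647.5 197.1] dim [np.float32(55.4), np.float32(112.6)] yaw -1.53 cam [656. 259. 370.]
[[590.5 171. ]
 [703.  168. ]
 [704.5 223.3]
 [591.9 226.3]]
c [446.5 112. ] dim [np.float32(30.2), np.float32(57.7)] yaw -4.41 cam [656. 259. 370.]
```

View pics/c2.png

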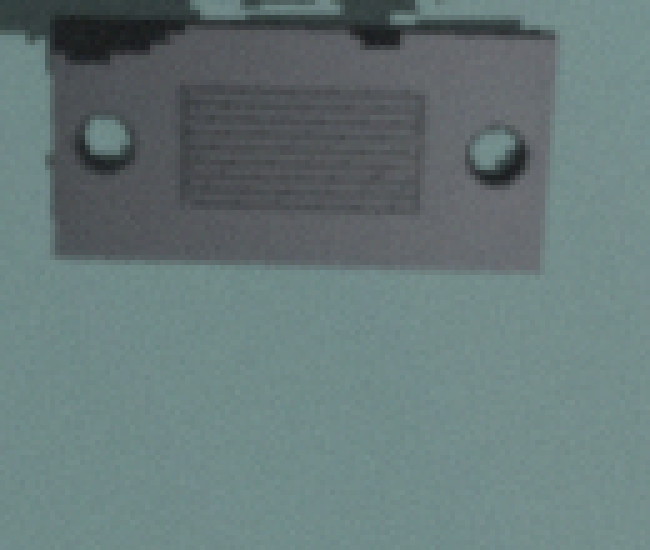

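```bash
cat >> h.py <<'E'
def line2(d,a,b,z):
    q=ray(d,[a,b],z); v=q[1]-q[0]; print('c',q.mean(0).round(1),'len',np.hypot(*v[:2]).round(1),'yaw',np.degrees(np.arctan2(v[1],v[0])).round(2)); return q
def go(x,y,z,yaw):
    "moves needed: tool-frame shift in units after orientation error turn (tool-frame rotvec, units of 5deg)"
    s=readout.read_state(); Rc=R.from_euler('xyz',s['tool_rot']); Rt=R.from_euler('xyz',[-np.pi/2,0,np.radians(yaw)])
    dp=np.array([x,y,z])-s['eef_pos']
    rv=np.degrees((Rc.inv()*Rt).as_rotvec())/5
    print('t',s['clock'],'pos',s['eef_pos'].round(1),'rot',np.degrees(s['tool_rot']).round(2),'F',s['force'].round(1),'w',round(float(s['width']),1))
    print('  need world',dp.round(1),'shift now-axes',(Rc.inv().apply(dp)/40).round(3),'turn',rv.round(3),'shift target-axes',(Rt.inv().apply(dp)/40).round(3))
E
python3 - <<'E'
from h import *
d=shot('wrist')
o=np.array([190,120])
f=lambda u,v:(u/5+190,v/5+120)
line2(d,f(106,143),f(497,155.5),16)
q=ray(d,[f(55,257),f(541,271),f(555,38),f(51,25)],16); print(q.round(1),q.mean(0).round(1))
go(652,190,232,88)
E
```

```text
c [652.5 194.5  16. ] len 81.6 yaw -3.36
[[599.4 172.8  16. ]
 [702.8 167.   16. ]
 [704.9 216.1  16. ]
 [602.1 221.4  16. ]] [652.3 194.3  16. ]
t 1.2 pos [653.3 183.5 229.3] rot [-9.066e+01  2.000e-02 -1.510e+00] F [ 1.   0.3 -0.4] w 85.4
  need world [-1.3  6.5  2.7] shift now-axes [-0.036 -0.069  0.16 ] turn [  0.1   -17.901  -0.106] shift target-axes [ 0.16  -0.068  0.037]
```

>>> apply_moves([
  [[0,0,0.2,0,-1,0],[0,0,0,0,-1,0],[0,0,0,0,-1,0],[0,0,0,0,-1,0],[0,0,0,0,-1,0],[0,0,0,0,-1,0],[0,0,0,0,-1,0],[0,0,0,0,-1,0]],
])

```text
clock: 1.87
eef_pos: [654.9, 184.6, 230.2]
tool_rot: [-1.581, 0.008, 0.693]
force: [0.1, 0.2, -0.6]
width: 85.2
```

>>> apply_moves([
  [[0,0,0,0,-1,0],[0,0,0,0,-1,0],[0,0,0,0,-1,0],[0,0,0,0,-1,0],[0,0,0,0,-1,0],[0,0,0,0,-1,0],[0,0,0,0,-1,0],[0,0,0,0,-0.5,0]],
])

```text
clock: 2.53
eef_pos: [656.5, 176.1, 231.2]
tool_rot: [-1.576, 0.015, 1.372]
force: [-0.2, -0.1, -1.0]
width: 85.1
```

>>> apply_moves([
  [[0,0,0,0,0,0],[0,0,0,0,0,0],[0,0,0,0,0,0]],
])

```text
clock: 2.78
eef_pos: [657.1, 173.4, 231.4]
tool_rot: [-1.576, 0.015, 1.368]
force: [-0.4, -0.2, -0.6]
width: 85.3
```

Run:
```python
from h import *
go(652.4,194.4,232,86.7)
```

```text
t 2.7833 pos [657.1 173.4 231.4] rot [-90.29   0.87  78.35] F [-0.4 -0.2 -0.6] w 85.3
  need world [-4.7 21.   0.6] shift now-axes [ 0.49  -0.024  0.22 ] turn [ 0.045 -1.669 -0.178] shift target-axes [ 0.517 -0.016  0.147]
```

>>> apply_moves([
  [[0.49,-0.02,0.2,0,-0.8,-0.18],[0,0,0,0,-0.8,0],[0,0,0,0,0,0],[0,0,0,0,0,0],[0,0,0,0,0,0]],
])

```text
clock: 3.2
eef_pos: [653.6, 192.8, 232.0]
tool_rot: [-1.576, 0.001, 1.502]
force: [0.9, 0.2, 0.7]
width: 85.3
```

Run:
```python
from h import *
go(652.4,194.4,232,86.7)
d=shot('wrist','w3.png'); print(proj(d,[[652.4,194.4,16],[611.5,196.8,16],[693.3,192,16]]).round(1))
go(652.4,194.4,232,86.7)
```

```text
t 3.2 pos [653.6 192.8 232. ] rot [-9.031e+01  7.000e-02  8.606e+01] F [0.9 0.2 0.7] w 85.3
  need world [-1.2  1.6  0. ] shift now-axes [ 0.038 -0.001  0.033] turn [ 0.062 -0.128 -0.014] shift target-axes [ 0.038 -0.001  0.033]
[[253.8 160.1]
 [253.5 120.8]
 [254.2 196.9]]
t 3.25 pos [653.6 192.9 232. ] rot [-9.031e+01  6.000e-02  8.607e+01] F [-0.1 -0.6  0.1] w 85.5
  need world [-1.2  1.5  0. ] shift now-axes [ 0.036 -0.001  0.033] turn [ 0.062 -0.126 -0.013] shift target-axes [ 0.036 -0.     0.033]
```

View pics/w3.png

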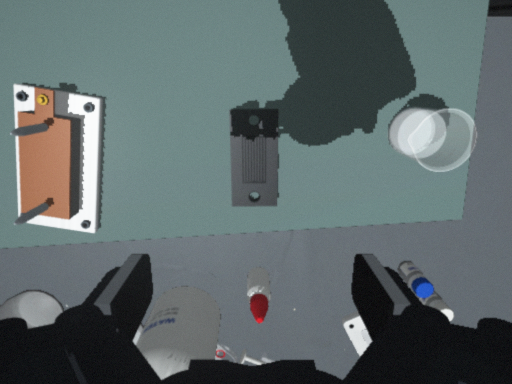

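Plate holes at (254,119) and (254,196), as predicted within 1 px. Descending.

>>> apply_moves([
  [[0.04,0.8,0.03,0.06,-0.13,0],[0,1,0,0,0,0],[0,1,0,0,0,0],[0,1,0,0,0,0],[0,0.8,0,0,0,0],[0,0,0,0,0,0],[0,0,0,0,0,0],[0,0,0,0,0,0]],
], claw=75)

```text
clock: 3.92
eef_pos: [659.1, 193.5, 46.6]
tool_rot: [-1.582, -0.0, 1.501]
force: [-1.0, 0.3, -0.7]
width: 75.1
```

Run:
```python
from h import *
go(652.4,194.4,9,86.7)
```

```text
t 3.9167 pos [659.1 193.5  46.6] rot [-9.066e+01 -1.000e-02  8.599e+01] F [-1.   0.3 -0.7] w 75.1
  need world [ -6.7   0.9 -37.6] shift now-axes [0.012 0.938 0.18 ] turn [ 0.131 -0.142  0.002] shift target-axes [0.014 0.94  0.169]
```

>>> apply_moves([
  [[0.01,0.4,0.18,0.13,-0.14,0],[0,0.35,0,0,0,0],[0,0,0,0,0,0],[0,0,0,0,0,0]],
])

```text
clock: 4.25
eef_pos: [656.5, 196.1, 21.3]
tool_rot: [-1.581, -0.005, 1.513]
force: [0.5, -0.0, 0.2]
width: 74.7
```

Run:
```python
from h import *
go(652.4,194.4,9,86.7)
```

```text
t 4.25 pos [656.5 196.1  21.3] rot [-90.58  -0.27  86.67] F [ 0.5 -0.   0.2] w 74.7
  need world [ -4.1  -1.7 -12.3] shift now-axes [-0.049  0.306  0.103] turn [ 0.116 -0.005  0.053] shift target-axes [-0.048  0.308  0.1  ]
```

>>> apply_moves([
  [[-0.06,0.3,0.13,0.15,0,0.06],[0,0.05,0,0,0,0],[0,0,0,0,0,0],[0,0,0,0,0,0]],
])

```text
clock: 4.58
eef_pos: [651.9, 194.2, 7.4]
tool_rot: [-1.569, 0.0, 1.512]
force: [-0.2, 0.3, -0.7]
width: 74.8
```

Run:
```python
from h import *
go(652.4,194.4,9,86.7)
```

```text
t 4.5833 pos [651.9 194.2   7.4] rot [-8.989e+01  2.000e-02  8.666e+01] F [-0.2  0.3 -0.7] w 74.8
  need world [0.5 0.2 1.6] shift now-axes [ 0.007 -0.04  -0.013] turn [-0.021 -0.009 -0.003] shift target-axes [ 0.007 -0.04  -0.013]
```

>>> apply_moves([
  [[0,0,0,0,0,0],[0,0,0,0,0,0],[0,0,0,0,0,0],[0,0,0,0,0,0],[0,0,0,0,0,0],[0,0,0,0,0,0]],
], claw=40)

```text
clock: 5.08
eef_pos: [652.9, 194.6, 8.9]
tool_rot: [-1.571, -0.001, 1.512]
force: [0.2, -0.5, -1.8]
width: 48.0
```

>>> apply_moves([
  [[0,-0.3,0,0,0,0],[0,-0.6,0,0,0,0],[0,-0.8,0,0,0,0],[0,-0.8,0,0,0,0],[0,-0.7,0,0,0,0],[0,-0.3,0,0,0,0],[0,0,0,0,0,0],[0,0,0,0,0,0]],
])

```text
clock: 5.75
eef_pos: [651.3, 194.2, 157.9]
tool_rot: [-1.568, 0.0, 1.513]
force: [0.6, -0.7, -1.7]
width: 47.8
```

Run:
```python
from h import *
go(640,-15,140,77)
d=shot('wrist','w4.png');go(640,-15,140,77)
```

```text
t 5.75 pos [651.3 194.2 157.9] rot [-8.985e+01  2.000e-02  8.670e+01] F [ 0.6 -0.7 -1.7] w 47.8
  need world [ -11.3 -209.2  -17.9] shift now-axes [-5.237  0.45  -0.02 ] turn [-0.029  1.939 -0.007] shift target-axes [-5.159  0.448 -0.901]
t 5.8 pos [651.4 194.2 157.7] rot [-8.985e+01  2.000e-02  8.669e+01] F [-0.4  1.4 -0.2] w 48.0
  need world [ -11.4 -209.2  -17.7] shift now-axes [-5.238  0.444 -0.019] turn [-0.03   1.939 -0.007] shift target-axes [-5.161  0.442 -0.9  ]
```

View pics/w4.png

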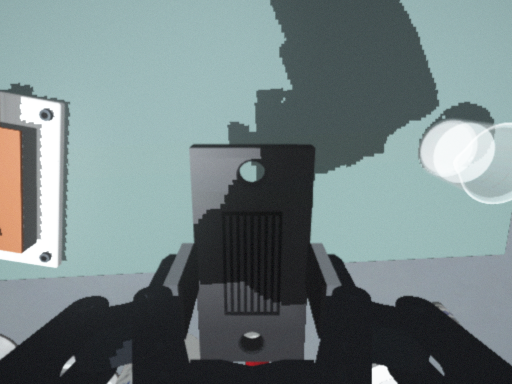

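Plate held; holes at (252,171) and (252,343). The fixture is at the left, so I'll move part of the way and measure it.

>>> apply_moves([
  [[-0.6,0,0,0,0.6,0],[-0.8,0,0,0,0.7,0],[-0.7,0,0,0,0.6,0],[-0.3,0,0,0,0,0],[0,0,0,0,0,0],[0,0,0,0,0,0],[0,0,0,0,0,0],[0,0,0,0,0,0]],
])

```text
clock: 6.47
eef_pos: [633.1, 101.5, 148.7]
tool_rot: [-1.554, 0.001, 1.351]
force: [0.3, 0.1, -1.8]
width: 47.7
```

Run:
```python
from h import *
go(640,-15,140,77)
d=shot('wrist','w5.png');go(640,-15,140,77)
print(proj(d,[[642,-15,40]]))
```

```text
t 6.4667 pos [633.1 101.5 148.7] rot [-8.904e+01  5.000e-02  7.742e+01] F [ 0.3  0.1 -1.8] w 47.7
  need world [   6.9 -116.5   -8.7] shift now-axes [-2.805  0.206 -0.806] turn [-0.192  0.084 -0.01 ] shift target-axes [-2.8    0.217 -0.823]
t 6.5167 pos [633.1 102.1 148.7] rot [-8.904e+01  3.000e-02  7.745e+01] F [-0.9 -0.4 -0.9] w 48.0
  need world [   6.9 -117.1   -8.7] shift now-axes [-2.819  0.206 -0.808] turn [-0.191  0.09  -0.006] shift target-axes [-2.812  0.219 -0.827]
[[111.16060025 234.59640446]]
```

View pics/w5.png

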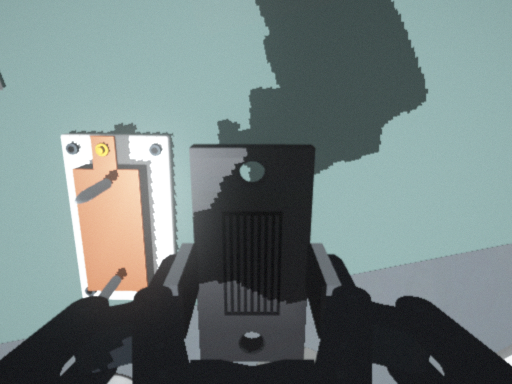

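Run:
```python
from h import *
d=shot('wrist'); i=d['image'].astype(int); d0=d
m=(i[...,0]-i[...,2]>45)&(i[...,0]>110); m[:,165:]=0; m[:130]=0
for r in range(135,300,9):
    c=np.flatnonzero(m[r]); print(r,(c.min(),c.max(),len(c)) if len(c) else None,end=' ')
print()
for c in (80,85,92,110,130,136): 
    r=np.flatnonzero(m[:,c]); print(c,r.min(),r.max(),len(r),end=' ')
print()
g=d['image'][130:310,60:180]; cv2.imwrite('pics/c5.png',cv2.cvtColor(cv2.resize(g,None,fx=3.3,fy=3.3,interpolation=cv2.INTER_CUBIC),cv2.COLOR_RGB2BGR))
line2(d,(113,175),(122,272),40)
line2(d,(78,199),(102,295),88)
q=ray(d,[(75,168),(139,169),(147,292),(87,291)],40);print(q.round(1),q.mean(0))
q=ray(d,[(62,135),(171,135)],18);print(q.round(1))
z=readout.read_state()['eef_pos'][2]
for h in (4,7,10): line2(d,(252,171.5),(252,343),z+h)
go(640,-15,140,77)
```

```text
135 None 144 (np.int64(91), np.int64(113), 23) 153 (np.int64(92), np.int64(114), 23) 162 (np.int64(92), np.int64(115), 24) 171 (np.int64(72), np.int64(137), 64) 180 (np.int64(73), np.int64(138), 55) 189 (np.int64(75), np.int64(139), 43) 198 (np.int64(92), np.int64(139), 48) 207 (np.int64(77), np.int64(140), 64) 216 (np.int64(78), np.int64(141), 64) 225 (np.int64(79), np.int64(141), 63) 234 (np.int64(80), np.int64(142), 63) 243 (np.int64(82), np.int64(143), 62) 252 (np.int64(83), np.int64(144), 62) 261 (np.int64(84), np.int64(144), 61) 270 (np.int64(85), np.int64(145), 58) 279 (np.int64(86), np.int64(146), 50) 288 (np.int64(87), np.int64(143), 44) 297 None 
80 169 234 54 85 169 272 91 92 136 290 142 110 136 278 129 130 169 290 122 136 170 291 122 
c [635.8  -6.9  40. ] len 81.3 yaw -13.77
c [633.6  -5.6  88. ] len 68.2 yaw -6.89
[[585.  -23.2  40. ]
 [596.2  23.3  40. ]
 [697.5  -2.1  40. ]
 [685.8 -50.7  40. ]] [641.14163477 -13.17090858  40.        ]
[[559.6 -36.1  18. ]
 [578.3  48.3  18. ]]
c [633.6 101.8 152.9] len 84.4 yaw -12.53
c [632.1 102.1 155.9] len 82.6 yaw -12.53
c [630.5 102.5 158.9] len 80.7 yaw -12.53
t 6.5667 pos [633.1 101.9 148.9] rot [-8.906e+01  3.000e-02  7.744e+01] F [ 0.4 -0.  -1.6] w 47.9
  need world [   6.9 -116.9   -8.9] shift now-axes [-2.815  0.212 -0.806] turn [-0.188  0.089 -0.007] shift target-axes [-2.809  0.223 -0.825]
```

View pics/c5.png

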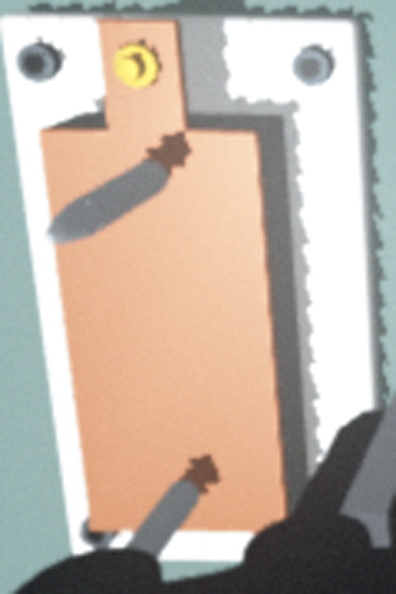

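Run:
```python
from h import *
d=shot('wrist')
f=lambda u,v:(u/3.3+60,v/3.3+130)
q=ray(d,[f(42,128),f(258,132),f(287,533),f(90,528)],40);print(q.round(1),q.mean(0).round(1))
e=q[2]-q[1];print(np.degrees(np.arctan2(e[1],e[0])),np.hypot(*e[:2])); e=q[3]-q[0];print(np.degrees(np.arctan2(e[1],e[0])),np.hypot(*e[:2]))
line2(d,f(160,163),f(190,483),40)
print('tip',ray(d,f(52,237),88))
a=np.radians(-13); c=np.array([641.5,-14.5]); u=np.array([np.cos(a),np.sin(a)])
P=[np.r_[c-41*u,88],np.r_[c-41*u,40],np.r_[c+41*u,40]]; print([(p.round(1)) for p in P]); print(((proj(d,P)-[60,130])*3.3).round(0))
w=np.array([-u[1],u[0]]); print(((proj(d,[np.r_[c+x*u+y*w,40] for x,y in((-52,-25),(-52,25),(52,25),(52,-25))])-[60,130])*3.3).round(0))
```

```text
[[585.3 -25.4  40. ]
 [596.9  22.3  40. ]
 [697.3  -2.3  40. ]
 [685.1 -50.4  40. ]] [641.1 -14.   40. ]
-13.748678054722474 103.38356175512999
-14.098530396968396 102.91924741649592
c [638.7 -11.8  40. ] len 82.0 yaw -13.96
tip [[601.29271109  -3.82892313  88.        ]]
[array([601.6,  -5.3,  88. ]), array([601.6,  -5.3,  40. ]), array([681.4, -23.7,  40. ])]
[[ 45. 240.]
 [150. 177.]
 [186. 495.]]
[[ 34. 129.]
 [254. 131.]
 [289. 534.]
 [ 91. 533.]]
```

>>> apply_moves([
  [[-0.6,0.1,-0.2,-0.19,0.2,0],[-0.8,0.2,-0.3,0,0,0],[-0.8,0.2,-0.3,0,0,0],[-0.4,0.1,-0.1,0,0,0],[0,0,0,0,0,0],[0,0,0,0,0,0],[0,0,0,0,0,0]],
])

```text
clock: 7.2
eef_pos: [646.7, 0.4, 125.0]
tool_rot: [-1.574, -0.008, 1.347]
force: [-0.5, 0.1, -1.0]
width: 47.9
```

Run:
```python
from h import *
go(642.1,-14.2,115,76.3)
```

```text
t 7.2 pos [6.467e+02 4.000e-01 1.250e+02] rot [-90.19  -0.45  77.16] F [-0.5  0.1 -1. ] w 47.9
  need world [ -4.6 -14.6 -10. ] shift now-axes [-0.384  0.248  0.032] turn [0.037 0.171 0.09 ] shift target-axes [-0.383  0.251  0.025]
```

>>> apply_moves([
  [[-0.38,0.2,0.03,0.04,0.17,0.09],[0,0,0,0,0,0],[0,0,0,0,0,0],[0,0,0,0,0,0],[0,0,0,0,0,0]],
])

```text
clock: 7.62
eef_pos: [642.0, -6.9, 117.4]
tool_rot: [-1.571, -0.004, 1.339]
force: [-0.3, -0.2, -1.2]
width: 47.7
```

Run:
```python
from h import *
go(642.1,-14.2,115,76.3)
```

```text
t 7.6167 pos [642.   -6.9 117.4] rot [-89.99  -0.23  76.74] F [-0.3 -0.2 -1.2] w 47.7
  need world [ 0.1 -7.3 -2.4] shift now-axes [-0.178  0.06  -0.045] turn [-0.001  0.087  0.047] shift target-axes [-0.177  0.061 -0.046]
```

>>> apply_moves([
  [[-0.18,0.06,-0.045,0,0.09,0.05],[-0.08,0,-0.02,0,0.05,0.02],[0,0,0,0,0,0],[0,0,0,0,0,0],[0,0,0,0,0,0]],
])

```text
clock: 8.03
eef_pos: [642.6, -17.4, 115.3]
tool_rot: [-1.572, 0.002, 1.327]
force: [0.5, 0.6, -0.7]
width: 48.0
```

Run:
```python
from h import *
go(642.1,-14.2,115,76.3)
d=shot('wrist','w6.png'); z=readout.read_state()['eef_pos'][2]
i=d['image']
cv2.imwrite('pics/w6.png',cv2.cvtColor(i[130:384,130:380].repeat(2,0).repeat(2,1),cv2.COLOR_RGB2BGR))
print(((proj(d,[[601.3,-4.3,88],[680.9,-23.7,88]])-[130,130])*2).round(1))
```

```text
t 8.0333 pos [642.6 -17.4 115.3] rot [-90.05   0.11  76.04] F [ 0.5  0.6 -0.7] w 48.0
  need world [-0.5  3.2 -0.3] shift now-axes [0.076 0.007 0.031] turn [ 0.009 -0.051 -0.021] shift target-axes [0.076 0.007 0.031]
[[256.3  48.7]
 [255.9 334.1]]
```

View pics/w6.png

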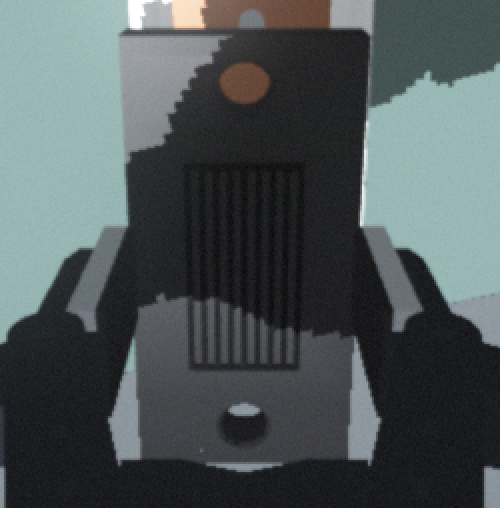

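>>> apply_moves([
  [[0.055,0.2,0.02,0,-0.04,0],[0.025,0.15,0.01,0,-0.01,0],[0,0,0,0,0,0],[0,0,0,0,0,0],[0,0,0,0,0,0]],
])

```text
clock: 8.5
eef_pos: [641.7, -13.2, 99.2]
tool_rot: [-1.571, 0.002, 1.333]
force: [0.2, -0.7, -0.9]
width: 47.8
```

Run:
```python
from h import *
go(642.1,-14.2,100,76.3)
d=shot('wrist'); z=readout.read_state()['eef_pos'][2]
q=line2(d,(252.5,171.5),(252,343),z+7.5); print(q.round(1))
```

```text
t 8.5 pos [641.7 -13.2  99.2] rot [-89.99   0.09  76.35] F [ 0.2 -0.7 -0.9] w 47.8
  need world [ 0.4 -1.   0.8] shift now-axes [-0.023 -0.019 -0.015] turn [-0.002  0.011 -0.018] shift target-axes [-0.023 -0.019 -0.015]
c [640.6 -12.9 106.8] len 83.0 yaw -13.76
[[600.3  -3.  106.8]
 [681.  -22.8 106.8]]
```

>>> apply_moves([
  [[-0.02,0.3,-0.01,0,0.01,-0.02],[0,0.3,0,0,0,0],[0,0.2,0,0,0,0],[0,0.1,0,0,0,0],[0,0,0,0,0,0],[0,0,0,0,0,0]],
])

```text
clock: 9.05
eef_pos: [640.9, -14.7, 58.5]
tool_rot: [-1.568, 0.001, 1.331]
force: [0.3, 0.3, -1.2]
width: 47.7
```

Run:
```python
from h import *
go(642.1,-14.2,42,76.3)
```

```text
t 9.05 pos [640.9 -14.7  58.5] rot [-8.987e+01  5.000e-02  7.628e+01] F [ 0.3  0.3 -1.2] w 47.7
  need world [  1.2   0.5 -16.5] shift now-axes [ 0.02   0.414 -0.027] turn [-0.027 -0.004 -0.009] shift target-axes [ 0.019  0.414 -0.026]
```

>>> apply_moves([
  [[0.01,0.2,-0.01,-0.02,0,0],[0,0.12,0,0,0,0],[0,0.03,0,0,0,0],[0,0,0,0,0,0],[0,0,0,0,0,0]],
])

```text
clock: 9.47
eef_pos: [642.3, -14.0, 43.2]
tool_rot: [-1.572, -0.0, 1.332]
force: [0.2, 0.7, -0.6]
width: 47.6
```

>>> apply_moves([
  [[0,0.06,0,0,0,0],[0,0.03,0,0,0,0],[0,0,0,0,0,0]],
])

```text
clock: 9.72
eef_pos: [642.7, -14.0, 42.9]
tool_rot: [-1.573, 0.001, 1.331]
force: [-0.1, 0.0, -0.9]
width: 47.9
```

Run:
```python
from h import *
go(642.1,-14.2,42,76.3)
```

```text
t 9.7167 pos [642.7 -14.   42.9] rot [-9.013e+01  4.000e-02  7.628e+01] F [-0.1  0.  -0.9] w 47.9
  need world [-0.6 -0.2 -0.9] shift now-axes [-0.008  0.022  0.013] turn [ 0.026 -0.003 -0.007] shift target-axes [-0.008  0.022  0.013]
```

>>> apply_moves([
  [[0,0.06,0,0,0,0],[0,0.06,0,0,0,0]],
])

```text
clock: 9.88
eef_pos: [642.8, -14.0, 42.1]
tool_rot: [-1.574, 0.002, 1.331]
force: [-7.6, -1.1, 23.9]
width: 47.8
```

>>> apply_moves([
  [[0,0.06,0,0,0,0],[0,0.06,0,0,0,0]],
])

```text
clock: 10.05
eef_pos: [642.8, -14.0, 42.2]
tool_rot: [-1.575, 0.003, 1.331]
force: [-6.2, -0.2, 17.1]
width: 47.5
```

Contact at 24 N with TCP z = 42.1: plate seated. Release and rise.

>>> apply_moves([
  [[0,0,0,0,0,0],[0,0,0,0,0,0],[0,0,0,0,0,0],[0,0,0,0,0,0]],
], claw=75)

```text
clock: 10.38
eef_pos: [644.4, -13.9, 43.7]
tool_rot: [-1.579, 0.002, 1.331]
force: [-0.7, -0.1, 0.1]
width: 75.1
```

>>> apply_moves([
  [[0,-0.3,0,0,0,0],[0,-0.5,0,0,0,0],[0,-0.9,0,0,0,0],[0,-1,0,0,0,0],[0,-1,0,0,0,0],[0,-0.6,0,0,0,0],[0,0,0,0,0,0]],
])

```text
clock: 10.97
eef_pos: [641.9, -12.8, 223.0]
tool_rot: [-1.572, 0.002, 1.332]
force: [2.1, -0.1, 0.1]
width: 75.1
```

Run:
```python
from h import *
d=shot('scene')
f=lambda u,v:(u/2.857+80,v/2.857+100)
for n,p,z in(('frame',[(612,172),(645,155),(698,208),(665,226)],22),('end',[(501,251),(530,225),(598,268),(568,299)],18)):
    q=ray(d,[f(*a) for a in p],z); e=q[2]-q[1]; print(n,q.round(0)[:,:2].tolist(),q.mean(0).round(1),np.degrees(np.arctan2(e[1],e[0])).round(1))
go(425,-255,232,86)
```

```text
frame [[486.0, -251.0], [474.0, -300.0], [374.0, -267.0], [386.0, -218.0]] [ 430. -259.   22.] 161.3
end [[505.0, -70.0], [506.0, -123.0], [407.0, -120.0], [404.0, -63.0]] [455.6 -93.9  18. ] 178.6
t 11.0167 pos [641.2 -12.8 221.3] rot [-90.01   0.13  76.32] F [0.2 0.5 1.3] w 74.8
  need world [-216.2 -242.2   10.7] shift now-axes [-7.161 -0.252  3.821] turn [-1.000e-03 -1.936e+00 -2.600e-02] shift target-axes [-6.416 -0.267  4.971]
```

>>> apply_moves([
  [[-0.8,0,0.4,0,0.3,0],[-0.85,-0.05,0.48,0,0.3,0],[-0.85,-0.05,0.48,0,0.3,0],[-0.85,0,0.48,0,0,0],[-0.85,0,0.48,0,0,0],[-0.85,0,0.48,0,0,0],[-0.85,0,0.48,0,0,0],[-0.7,0,0.3,0,0,0]],
])

```text
clock: 11.68
eef_pos: [418.9, -220.7, 218.4]
tool_rot: [-1.563, -0.006, 1.265]
force: [-0.3, -0.2, -0.4]
width: 74.9
```

>>> apply_moves([
  [[-0.3,0,0.1,0,0,0],[0,0,0,0,0,0],[0,0,0,0,0,0],[0,0,0,0,0,0],[0,0,0,0,0,0]],
])

```text
clock: 12.1
eef_pos: [403.0, -235.0, 215.1]
tool_rot: [-1.553, -0.005, 1.254]
force: [1.6, -0.1, -1.1]
width: 75.1
```

Run:
```python
from h import *
go(430,-257,232,71.5)
```

```text
t 12.1 pos [ 403.  -235.   215.1] rot [-88.98  -0.3   71.83] F [ 1.6 -0.1 -1.1] w 75.1
  need world [ 27.  -22.   16.9] shift now-axes [-0.309 -0.437 -0.805] turn [-0.204  0.066  0.059] shift target-axes [-0.307 -0.421 -0.814]
```

>>> apply_moves([
  [[-0.21,-0.3,-0.55,-0.2,0.05,0.06],[-0.1,-0.13,-0.25,0,0,0],[0,0,0,0,0,0],[0,0,0,0,0,0],[0,0,0,0,0,0]],
])

```text
clock: 12.52
eef_pos: [434.7, -249.8, 231.1]
tool_rot: [-1.569, -0.004, 1.263]
force: [0.6, 0.3, 0.3]
width: 74.9
```

Run:
```python
from h import *
go(430,-257,232,71.5)
d=shot('wrist')
uv=proj(d,[[430,-257,22]])[0]; print(uv)
i=d['image']; cv2.imwrite('pics/w7.png',cv2.cvtColor(cv2.resize(i[80:280,130:380],None,fx=3,fy=3,interpolation=cv2.INTER_CUBIC),cv2.COLOR_RGB2BGR))
white=lambda i:(i.min(2)>165)
rect(d,(190,90,320,260),22,white)
go(430,-257,232,71.5)
```

```text
t 12.5167 pos [ 434.7 -249.8  231.1] rot [-89.92  -0.23  72.34] F [0.6 0.3 0.3] w 74.9
  need world [-4.7 -7.2  0.9] shift now-axes [-0.208 -0.024  0.057] turn [-0.016  0.169  0.046] shift target-axes [-0.209 -0.023  0.053]
[243.30798552 161.8511114 ]
c [ 437.3 -265.9] dim [np.float32(51.3), np.float32(104.8)] yaw -15.55 cam [ 364. -228.  373.]
t 12.5667 pos [ 434.4 -249.5  231. ] rot [-89.89  -0.24  72.36] F [ 0.6  0.3 -0.7] w 75.5
  need world [-4.4 -7.5  1. ] shift now-axes [-0.212 -0.027  0.048] turn [-0.022  0.171  0.048] shift target-axes [-0.213 -0.026  0.045]
```

View pics/w7.png

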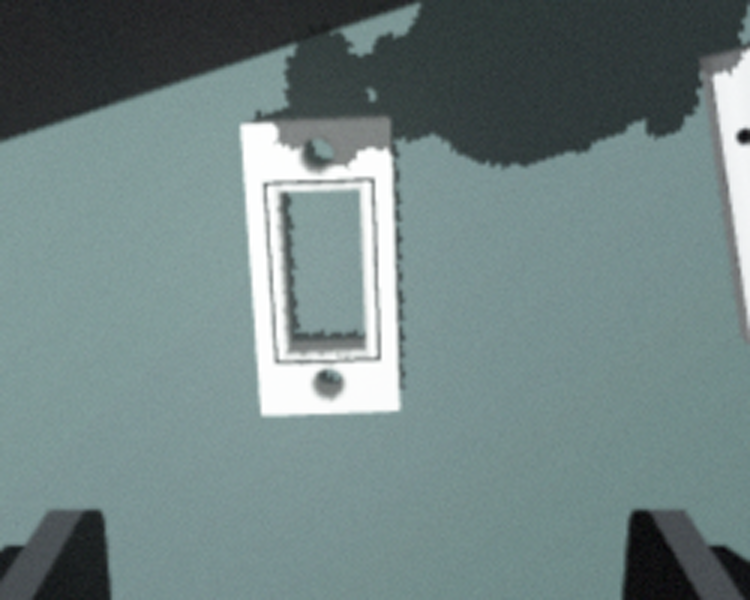

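Run:
```python
from h import *
d=shot('wrist'); f=lambda u,v:(u/3+130,v/3+80)
line2(d,f(318,154),f(329,383),22)
q=ray(d,[f(242,122),f(390,117),f(400,410),f(262,416)],22);print(q.mean(0).round(1))
e=q[2]-q[1];print(np.degrees(np.arctan2(e[1],e[0])),np.hypot(*e[:2])); e=q[3]-q[0];print(np.degrees(np.arctan2(e[1],e[0])),np.hypot(*e[:2]))
go(437,-266,150,74.4)
```

```text
c [ 437. -265.   22.] len 81.9 yaw -15.62
[ 437. -265.   22.]
-15.238213014658259 104.65857018335426
-15.66477181827565 105.26720875915859
t 12.6167 pos [ 434.  -249.8  231. ] rot [-89.88  -0.23  72.32] F [-0.6  0.6  0.4] w 74.7
  need world [  3.  -16.2 -81. ] shift now-axes [-0.372  2.022 -0.198] turn [-0.024 -0.415  0.046] shift target-axes [-0.37   2.024 -0.18 ]
```

>>> apply_moves([
  [[-0.25,0.5,-0.12,-0.02,-0.25,0.04],[-0.12,0.9,-0.06,0,-0.12,0],[0,1,0,0,0,0],[0,1,0,0,0,0],[0,0.8,0,0,0,0],[0,0.4,0,0,0,0],[0,0,0,0,0,0],[0,0,0,0,0,0]],
])

```text
clock: 13.28
eef_pos: [437.3, -264.6, 41.3]
tool_rot: [-1.574, 0.0, 1.299]
force: [-0.4, -0.8, -0.2]
width: 75.2
```

Run:
```python
from h import *
go(437,-265,8.5,74.5)
```

```text
t 13.2833 pos [ 437.3 -264.6   41.3] rot [-9.020e+01  2.000e-02  7.445e+01] F [-0.4 -0.8 -0.2] w 75.2
  need world [ -0.3  -0.4 -32.8] shift now-axes [-0.012  0.821  0.006] turn [ 0.039 -0.01  -0.003] shift target-axes [-0.012  0.821  0.003]
```

>>> apply_moves([
  [[-0.01,0.4,0,0.03,0,0],[0,0.3,0,0,0,0],[0,0.12,0,0,0,0],[0,0,0,0,0,0],[0,0,0,0,0,0]],
])

```text
clock: 13.7
eef_pos: [440.3, -265.9, 13.4]
tool_rot: [-1.58, 0.001, 1.3]
force: [-0.0, -0.7, 0.1]
width: 75.3
```

Run:
```python
from h import *
go(437,-265,8.5,74.5)
```

```text
t 13.7 pos [ 440.3 -265.9   13.4] rot [-9.050e+01  8.000e-02  7.446e+01] F [-0.  -0.7  0.1] w 75.3
  need world [-3.3  0.9 -4.9] shift now-axes [-0.     0.122  0.087] turn [ 0.101 -0.008 -0.017] shift target-axes [-0.     0.122  0.086]
```

>>> apply_moves([
  [[0,0.09,0.07,0.08,0,-0.02],[0,0.04,0.03,0.02,0,0],[0,0,0,0,0,0],[0,0,0,0,0,0]],
])

```text
clock: 14.03
eef_pos: [438.0, -265.9, 11.1]
tool_rot: [-1.575, 0.001, 1.299]
force: [-0.5, -0.3, 0.4]
width: 74.8
```

>>> apply_moves([
  [[0,0,0,0,0,0],[0,0,0,0,0,0],[0,0,0,0,0,0],[0,0,0,0,0,0],[0,0,0,0,0,0],[0,0,0,0,0,0]],
], claw=40)

```text
clock: 14.53
eef_pos: [438.1, -266.1, 12.3]
tool_rot: [-1.576, 0.001, 1.299]
force: [-0.5, 0.0, -1.2]
width: 47.9
```

Run:
```python
from h import *
go(437,-265,8.5,74.5)
```

```text
t 14.5333 pos [ 438.1 -266.1   12.3] rot [-9.031e+01  6.000e-02  7.442e+01] F [-0.5  0.  -1.2] w 47.9
  need world [-1.1  1.1 -3.8] shift now-axes [0.018 0.094 0.034] turn [ 0.063 -0.017 -0.013] shift target-axes [0.018 0.094 0.034]
```

>>> apply_moves([
  [[0,-0.3,0,0,0,0],[0,-0.6,0,0,0,0],[0,-0.8,0,0,0,0],[0,-0.8,0,0,0,0],[0,-0.7,0,0,0,0],[0,-0.3,0,0,0,0],[0,0,0,0,0,0]],
])

```text
clock: 15.12
eef_pos: [435.6, -264.2, 155.1]
tool_rot: [-1.568, -0.001, 1.3]
force: [0.5, 0.1, -1.0]
width: 47.9
```

Run:
```python
from h import *
go(642.4,-14.2,140,76.3)
```

```text
t 15.1167 pos [ 435.6 -264.2  155.1] rot [-8.986e+01 -5.000e-02  7.449e+01] F [ 0.5  0.1 -1. ] w 47.9
  need world [206.8 250.  -15.1] shift now-axes [ 7.405  0.376 -3.311] turn [-0.029 -0.361  0.01 ] shift target-axes [ 7.297  0.378 -3.542]
```

>>> apply_moves([
  [[0.6,0,-0.3,0,-0.2,0],[0.85,0,-0.4,0,-0.15,0],[0.85,0,-0.4,0,0,0],[0.85,0,-0.4,0,0,0],[0.85,0,-0.4,0,0,0],[0.85,0,-0.4,0,0,0],[0.85,0,-0.4,0,0,0],[0.7,0,-0.3,0,0,0]],
])

```text
clock: 15.78
eef_pos: [612.8, -49.0, 144.0]
tool_rot: [-1.555, 0.009, 1.311]
force: [1.1, 0.0, -0.6]
width: 48.2
```

>>> apply_moves([
  [[0.3,0,-0.1,0,0,0],[0,0,0,0,0,0],[0,0,0,0,0,0],[0,0,0,0,0,0]],
])

```text
clock: 16.12
eef_pos: [620.2, -29.3, 138.0]
tool_rot: [-1.549, 0.007, 1.322]
force: [0.1, -0.0, -1.3]
width: 48.2
```

Run:
```python
from h import *
go(642.4,-14.2,125,76.3)
```

```text
t 16.1167 pos [620.2 -29.3 138. ] rot [-88.75   0.38  75.75] F [ 0.1 -0.  -1.3] w 48.2
  need world [ 22.2  15.1 -13. ] shift now-axes [ 0.506  0.311 -0.451] turn [-0.251 -0.111 -0.074] shift target-axes [ 0.499  0.324 -0.449]
```

>>> apply_moves([
  [[0.35,0.2,-0.32,-0.25,-0.1,-0.07],[0.15,0.1,-0.14,0,0,0],[0,0,0,0,0,0],[0,0,0,0,0,0],[0,0,0,0,0,0]],
])

```text
clock: 16.53
eef_pos: [637.7, -26.1, 123.9]
tool_rot: [-1.565, 0.01, 1.319]
force: [0.7, -0.4, -0.7]
width: 48.3
```

Run:
```python
from h import *
go(642.4,-14.2,125,76.3)
```

```text
t 16.5333 pos [637.7 -26.1 123.9] rot [-89.66   0.55  75.56] F [ 0.7 -0.4 -0.7] w 48.3
  need world [ 4.7 11.9  1.1] shift now-axes [ 0.316 -0.03  -0.039] turn [-0.07  -0.148 -0.11 ] shift target-axes [ 0.316 -0.027 -0.043]
```

>>> apply_moves([
  [[0.22,0.1,-0.03,-0.1,-0.15,-0.11],[0.1,0.05,-0.01,0,0,0],[0,0,0,0,0,0],[0,0,0,0,0,0],[0,0,0,0,0,0]],
])

```text
clock: 16.95
eef_pos: [641.6, -15.9, 118.2]
tool_rot: [-1.574, 0.001, 1.33]
force: [0.0, -0.7, 0.2]
width: 48.4
```

Run:
```python
from h import *
go(642.4,-14.2,115,76.3)
d=shot('wrist'); i=d['image']
cv2.imwrite('pics/w8.png',cv2.cvtColor(i[130:384,130:380].repeat(2,0).repeat(2,1),cv2.COLOR_RGB2BGR))
```

```text
t 16.95 pos [641.6 -15.9 118.2] rot [-9.018e+01  4.000e-02  7.620e+01] F [ 0.  -0.7  0.2] w 48.4
  need world [ 0.8  1.7 -3.2] shift now-axes [ 0.046  0.08  -0.008] turn [ 0.036 -0.021 -0.008] shift target-axes [ 0.046  0.08  -0.008]
```

View pics/w8.png

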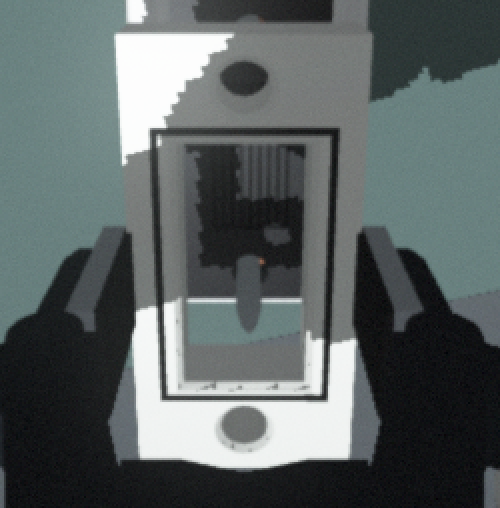

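Run:
```python
from h import *
d=shot('wrist'); z=readout.read_state()['eef_pos'][2]
print('tip',ray(d,(254,291),87).round(1))
q=line2(d,(252,169.5),(252,342.5),z+9.7); print(q.round(1))
q=line2(d,(252,169.5),(252,342.5),z+8.5); print(q.round(1))
go(642.4,-14.2,115,76.3)
```

```text
tip [[678.3 -23.9  87. ]]
c [638.8 -15.4 128. ] len 82.4 yaw -13.78
[[598.8  -5.6 128. ]
 [678.8 -25.2 128. ]]
c [639.5 -15.5 126.8] len 83.1 yaw -13.78
[[599.1  -5.6 126.8]
 [679.8 -25.4 126.8]]
t 17.05 pos [641.7 -16.  118.3] rot [-9.020e+01  4.000e-02  7.619e+01] F [-0.2  0.5 -0.7] w 47.8
  need world [ 0.7  1.8 -3.3] shift now-axes [ 0.047  0.082 -0.005] turn [ 0.039 -0.022 -0.009] shift target-axes [ 0.047  0.082 -0.005]
```

>>> apply_moves([
  [[0.03,0.3,-0.01,0.03,-0.02,0],[0.015,0.4,0,0,0,0],[0,0.3,0,0,0,0],[0,0.2,0,0,0,0],[0,0.05,0,0,0,0],[0,0,0,0,0,0],[0,0,0,0,0,0]],
])

```text
clock: 17.63
eef_pos: [641.9, -14.6, 63.4]
tool_rot: [-1.569, 0.002, 1.332]
force: [0.1, 0.2, -1.1]
width: 47.8
```

Run:
```python
from h import *
go(642.4,-14.2,56.3,76.3)
```

```text
t 17.6333 pos [641.9 -14.6  63.4] rot [-89.92   0.11  76.3 ] F [ 0.1  0.2 -1.1] w 47.8
  need world [ 0.5  0.4 -7.1] shift now-axes [ 0.013  0.177 -0.01 ] turn [-0.016  0.001 -0.022] shift target-axes [ 0.013  0.177 -0.01 ]
```

>>> apply_moves([
  [[0.01,0.1,-0.01,0,0,0],[0,0.06,0,0,0,0],[0,0,0,0,0,0],[0,0,0,0,0,0]],
])

```text
clock: 17.97
eef_pos: [643.5, -14.3, 57.5]
tool_rot: [-1.572, 0.001, 1.332]
force: [-0.6, 0.4, -0.4]
width: 47.8
```

>>> apply_moves([
  [[0,0.05,0,0,0,0],[0,0.05,0,0,0,0]],
])

```text
clock: 18.13
eef_pos: [643.5, -14.3, 56.0]
tool_rot: [-1.572, 0.002, 1.331]
force: [-8.6, -1.0, 23.6]
width: 47.9
```

>>> apply_moves([
  [[0,0.05,0,0,0,0],[0,0.05,0,0,0,0]],
])

```text
clock: 18.3
eef_pos: [643.5, -14.3, 56.1]
tool_rot: [-1.573, 0.003, 1.331]
force: [-4.0, 0.3, 10.5]
width: 48.0
```

>>> apply_moves([
  [[0,0,0,0,0,0],[0,0,0,0,0,0],[0,0,0,0,0,0],[0,0,0,0,0,0]],
], claw=75)

```text
clock: 18.63
eef_pos: [645.5, -14.2, 58.2]
tool_rot: [-1.578, 0.001, 1.331]
force: [0.2, 0.4, -0.2]
width: 75.0
```

>>> apply_moves([
  [[0,-0.3,0,0,0,0],[0,-0.5,0,0,0,0],[0,-0.9,0,0,0,0],[0,-1,0,0,0,0],[0,-0.8,0,0,0,0],[0,-0.4,0,0,0,0],[0,0,0,0,0,0]],
])

```text
clock: 19.22
eef_pos: [643.9, -13.2, 222.6]
tool_rot: [-1.575, 0.001, 1.332]
force: [1.6, 0.0, -0.4]
width: 74.9
```

Run:
```python
from h import *
go(446.5,112,215,88)
```

```text
t 19.2167 pos [643.9 -13.2 222.6] rot [-9.022e+01  5.000e-02  7.632e+01] F [ 1.6  0.  -0.4] w 74.9
  need world [-197.4  125.2   -7.6] shift now-axes [1.874 0.167 5.536] turn [ 0.042 -2.335 -0.015] shift target-axes [2.955 0.19  5.042]
```

>>> apply_moves([
  [[0.2,0,0.6,0,0,0],[0.3,0,0.9,0,0,0],[0.3,0,0.9,0,0,0],[0.3,0,0.9,0,0,0],[0.3,0,0.9,0,0,0],[0.3,0,0.8,0,-0.5,0],[0.2,0,0.3,0,-0.9,0],[0,0,0,0,-0.7,0]],
])

```text
clock: 19.88
eef_pos: [447.2, 112.1, 219.9]
tool_rot: [-1.579, 0.004, 1.517]
force: [0.3, -0.6, 0.4]
width: 74.7
```

>>> apply_moves([
  [[0,0,0,0,0,0],[0,0,0,0,0,0],[0,0,0,0,0,0]],
])

```text
clock: 20.13
eef_pos: [445.5, 112.6, 219.5]
tool_rot: [-1.578, 0.005, 1.519]
force: [1.1, 0.1, 0.0]
width: 74.9
```

Run:
```python
from h import *
go(446.5,112,215,88)
```

```text
t 20.1333 pos [445.5 112.6 219.5] rot [-90.38   0.27  87.01] F [1.1 0.1 0. ] w 74.9
  need world [ 1.  -0.6 -4.5] shift now-axes [-0.014  0.113 -0.024] turn [ 0.076 -0.198 -0.054] shift target-axes [-0.015  0.112 -0.025]
```

Run:
```python
from h import *
d=shot('wrist'); i=d['image']; print(proj(d,[[446.5,112,22]]).round(1))
cv2.imwrite('pics/w9.png',cv2.cvtColor(cv2.resize(i[90:250,50:310],None,fx=3,fy=3,interpolation=cv2.INTER_CUBIC),cv2.COLOR_RGB2BGR))
b=rect(d,(225,110,285,220),22,lambda i:i.max(2)<75); print(b.round(1))
```

```text
[[252.5 165.9]]
c [429.  120.8] dim [np.float32(46.2), np.float32(74.0)] yaw -2.9 cam [370. 117. 361.]
[[390.9  99.5]
 [464.7  95.8]
 [467.1 142. ]
 [393.2 145.7]]
```

View pics/w9.png

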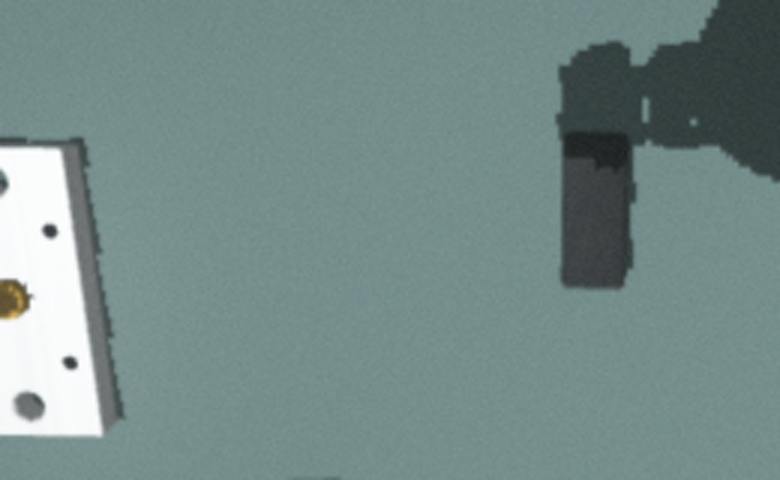

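Run:
```python
from h import *
d=shot('wrist'); f=lambda u,v:(u/3+50,v/3+90)
q=ray(d,[f(565,135),f(628,135),f(624,287),f(562,287)],22); print(q.round(1),q.mean(0).round(1))
for a,b in((1,2),(0,3),(0,1),(3,2)):
    e=q[b]-q[a];print(np.degrees(np.arctan2(e[1],e[0])).round(1),np.hypot(*e[:2]).round(1))
go(446.5,112,215,88)
```

```text
[[415.   99.5  22. ]
 [416.1 120.1  22. ]
 [467.7 116.4  22. ]
 [466.6  95.1  22. ]] [441.4 107.8  22. ]
-4.1 51.8
-4.8 51.8
87.0 20.6
87.1 21.3
t 20.2333 pos [445.8 112.4 219.5] rot [-90.39   0.27  86.99] F [-0.3  0.   0.6] w 75.2
  need world [ 0.7 -0.4 -4.5] shift now-axes [-0.009  0.112 -0.016] turn [ 0.078 -0.203 -0.054] shift target-axes [-0.01   0.112 -0.017]
```

>>> apply_moves([
  [[-0.07,0.5,0.07,0.06,0.15,-0.05],[-0.04,0.9,0.03,0,0.05,0],[0,1,0,0,0,0],[0,1,0,0,0,0],[0,0.6,0,0,0,0],[0,0.2,0,0,0,0],[0,0,0,0,0,0],[0,0,0,0,0,0]],
], claw=50)

```text
clock: 20.9
eef_pos: [452.1, 105.5, 45.0]
tool_rot: [-1.584, -0.002, 1.483]
force: [-1.0, 0.5, -0.4]
width: 50.3
```

Run:
```python
from h import *
go(441.6,107.8,16,86)
```

```text
t 20.9 pos [452.1 105.5  45. ] rot [-9.074e+01 -9.000e-02  8.499e+01] F [-1.   0.5 -0.4] w 50.3
  need world [-10.5   2.3 -29. ] shift now-axes [0.034 0.723 0.275] turn [ 0.148 -0.202  0.017] shift target-axes [0.039 0.726 0.265]
```

>>> apply_moves([
  [[0.02,0.25,0.18,0.15,-0.15,0.02],[0.01,0.15,0.08,0,-0.05,0],[0,0.05,0,0,0,0],[0,0,0,0,0,0],[0,0,0,0,0,0]],
])

```text
clock: 21.32
eef_pos: [444.4, 108.0, 28.1]
tool_rot: [-1.575, -0.002, 1.5]
force: [0.0, -1.4, -0.0]
width: 49.9
```

Run:
```python
from h import *
go(441.6,107.8,16,86)
```

```text
t 21.3167 pos [444.4 108.   28.1] rot [-90.24  -0.13  85.93] F [ 0.  -1.4 -0. ] w 49.9
  need world [ -2.8  -0.2 -12.1] shift now-axes [-0.01   0.303  0.07 ] turn [ 0.049 -0.014  0.026] shift target-axes [-0.009  0.304  0.069]
```

>>> apply_moves([
  [[-0.01,0.2,0.06,0.06,-0.01,0.02],[0,0.1,0.03,0,0,0],[0,0,0,0,0,0],[0,0,0,0,0,0]],
])

```text
clock: 21.65
eef_pos: [443.4, 108.2, 18.2]
tool_rot: [-1.575, -0.002, 1.5]
force: [-0.9, -0.2, -0.2]
width: 50.0
```

Run:
```python
from h import *
go(441.6,107.8,16,86)
```

```text
t 21.65 pos [443.4 108.2  18.2] rot [-90.25  -0.14  85.93] F [-0.9 -0.2 -0.2] w 50.0
  need world [-1.8 -0.4 -2.2] shift now-axes [-0.013  0.054  0.044] turn [ 0.05  -0.015  0.029] shift target-axes [-0.013  0.054  0.044]
```

>>> apply_moves([
  [[-0.01,0.08,0.04,0.06,-0.01,0.03],[0,0.03,0.02,0,0,0],[0,0,0,0,0,0]],
])

```text
clock: 21.9
eef_pos: [442.1, 107.9, 14.7]
tool_rot: [-1.572, -0.0, 1.5]
force: [0.3, 0.2, -0.9]
width: 49.7
```

>>> apply_moves([
  [[0,0,0,0,0,0],[0,0,0,0,0,0],[0,0,0,0,0,0],[0,0,0,0,0,0],[0,0,0,0,0,0],[0,0,0,0,0,0]],
], claw=12)

```text
clock: 22.4
eef_pos: [442.8, 108.1, 15.7]
tool_rot: [-1.574, -0.0, 1.5]
force: [-0.7, -0.6, -1.0]
width: 19.6
```

Run:
```python
from h import *
go(441.6,107.8,16,86)
```

```text
t 22.4 pos [442.8 108.1  15.7] rot [-9.016e+01 -1.000e-02  8.595e+01] F [-0.7 -0.6 -1. ] w 19.6
  need world [-1.2 -0.3  0.3] shift now-axes [-0.011 -0.008  0.028] turn [ 0.031 -0.01   0.002] shift target-axes [-0.011 -0.008  0.028]
```

>>> apply_moves([
  [[0,-0.3,0,0,0,0],[0,-0.6,0,0,0,0],[0,-0.8,0,0,0,0],[0,-0.8,0,0,0,0],[0,-0.7,0,0,0,0],[0,-0.3,0,0,0,0],[0,0,0,0,0,0]],
])

```text
clock: 22.98
eef_pos: [440.4, 108.4, 159.9]
tool_rot: [-1.567, 0.002, 1.503]
force: [0.4, -0.2, -0.9]
width: 19.7
```

Run:
```python
from h import *
go(643,-14.3,130,76.3)
```

```text
t 22.9833 pos [440.4 108.4 159.9] rot [-89.78   0.14  86.09] F [ 0.4 -0.2 -0.9] w 19.7
  need world [ 202.6 -122.7  -29.9] shift now-axes [-2.713  0.734 -5.264] turn [-0.042  1.959 -0.032] shift target-axes [-1.781  0.747 -5.646]
```

>>> apply_moves([
  [[-0.3,0,-0.6,0,0,0],[-0.45,0,-0.88,0,0,0],[-0.45,0,-0.88,0,0,0],[-0.45,0,-0.88,0,0,0],[-0.45,0,-0.88,0,0,0],[-0.4,0,-0.8,0,0.6,0],[-0.1,0,-0.35,0,0.7,0],[0,0,0,0,0.5,0]],
])

```text
clock: 23.65
eef_pos: [648.0, -17.5, 150.2]
tool_rot: [-1.562, 0.01, 1.345]
force: [0.4, 0.3, 0.4]
width: 19.7
```

>>> apply_moves([
  [[0,0,0,0,0,0],[0,0,0,0,0,0],[0,0,0,0,0,0]],
])

```text
clock: 23.9
eef_pos: [646.5, -19.1, 144.9]
tool_rot: [-1.556, 0.013, 1.344]
force: [0.0, 0.2, -0.5]
width: 19.8
```

Run:
```python
from h import *
go(643,-14.3,115,76.3)
```

```text
t 23.9 pos [646.5 -19.1 144.9] rot [-89.14   0.76  77.03] F [ 0.   0.2 -0.5] w 19.8
  need world [ -3.5   4.8 -29.9] shift now-axes [0.107 0.748 0.1  ] turn [-0.172  0.144 -0.153] shift target-axes [0.096 0.748 0.112]
```

>>> apply_moves([
  [[0.07,0.35,0.07,-0.17,0.1,-0.15],[0.03,0.3,0.03,0,0.04,0],[0,0.1,0,0,0,0],[0,0,0,0,0,0],[0,0,0,0,0,0]],
])

```text
clock: 24.32
eef_pos: [639.9, -11.0, 113.3]
tool_rot: [-1.568, 0.0, 1.342]
force: [0.2, 0.5, -0.4]
width: 19.5
```

Run:
```python
from h import *
go(643,-14.3,115,76.3)
```

```text
t 24.3167 pos [639.9 -11.  113.3] rot [-89.84   0.    76.87] F [ 0.2  0.5 -0.4] w 19.5
  need world [ 3.1 -3.3  1.7] shift now-axes [-0.064 -0.043 -0.095] turn [-0.033  0.114 -0.001] shift target-axes [-0.063 -0.042 -0.096]
```

>>> apply_moves([
  [[-0.05,0.15,-0.07,-0.03,0.1,0],[-0.02,0.08,-0.03,0,0.03,0],[0,0,0,0,0,0],[0,0,0,0,0,0],[0,0,0,0,0,0]],
])

```text
clock: 24.73
eef_pos: [644.7, -14.7, 105.1]
tool_rot: [-1.574, -0.0, 1.33]
force: [-0.3, -0.7, -0.3]
width: 19.8
```

Run:
```python
from h import *
go(643,-14.3,100,76.3)
d=shot('wrist'); i=d['image']
cv2.imwrite('pics/w10.png',cv2.cvtColor(cv2.resize(i[130:384,150:360],None,fx=2.3,fy=2.3,interpolation=cv2.INTER_CUBIC),cv2.COLOR_RGB2BGR))
```

```text
t 24.7333 pos [644.7 -14.7 105.1] rot [-9.017e+01 -3.000e-02  7.622e+01] F [-0.3 -0.7 -0.3] w 19.8
  need world [-1.7  0.4 -5.1] shift now-axes [-0.001  0.128  0.044] turn [ 0.034 -0.016  0.006] shift target-axes [-0.001  0.128  0.044]
```

View pics/w10.png

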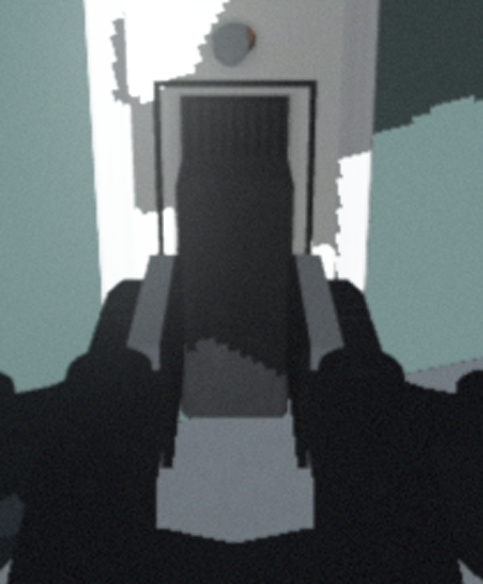

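Run:
```python
from h import *
d=shot('wrist'); f=lambda u,v:(u/2.3+150,v/2.3+130); z=readout.read_state()['eef_pos'][2]
a=np.radians(-13.7);u=np.array([np.cos(a),np.sin(a),0]);w=np.array([-u[1],u[0],0]);c=np.array([641.8,-14,0])
for n,p,h in(('win',(181,97),66),('win',(289,97),66),('frame L',(85,20),66),('frame R',(376,60),66),('dowel tip',(233,45),88),('blk near L',(178,178),z+6.3),('blk near R',(293,178),z+6.3),('blk far L',(182,414),z+6.3),('blk far R',(288,414),z+6.3)):
    q=ray(d,f(*p),h)[0]; print(n,q.round(1),'u',((q-c)@u).round(1),'w',((q-c)@w).round(1))
go(643,-14.3,100,76.3)
```

```text
win [611.4 -19.6  66. ] u -28.2 w -12.7
win [617.5   5.1  66. ] u -28.1 w 12.8
frame L [588.7 -36.3  66. ] u -46.3 w -34.2
frame R [613.7  26.6  66. ] u -36.9 w 32.8
dowel tip [598.7  -3.9  88. ] u -44.3 w -0.4
blk near L [616.  -18.4 111.5] u -24.0 w -10.4
blk near R [621.    1.9 111.5] u -24.0 w 10.5
blk far L [664.7 -30.6 111.5] u 26.2 w -10.7
blk far R [669.8  -9.9 111.5] u 26.2 w 10.6
t 24.8333 pos [644.7 -14.6 105.2] rot [-9.018e+01 -3.000e-02  7.622e+01] F [-0.3 -0.3 -0.6] w 19.9
  need world [-1.7  0.3 -5.2] shift now-axes [-0.003  0.13   0.044] turn [ 0.036 -0.016  0.007] shift target-axes [-0.003  0.13   0.044]
```

>>> apply_moves([
  [[0,0.3,0,0.03,0,0],[0,0.3,0.01,0,0,0],[0,0.1,0,0,0,0],[0,0,0,0,0,0],[0,0,0,0,0,0]],
])

```text
clock: 25.25
eef_pos: [644.0, -14.5, 73.7]
tool_rot: [-1.57, -0.0, 1.33]
force: [0.2, -0.1, -0.7]
width: 19.9
```

Run:
```python
from h import *
go(644.2,-14.5,66,76.3)
```

```text
t 25.25 pos [644.  -14.5  73.7] rot [-8.997e+01 -2.000e-02  7.623e+01] F [ 0.2 -0.1 -0.7] w 19.9
  need world [ 0.2  0.  -7.7] shift now-axes [ 0.002  0.194 -0.005] turn [-0.005 -0.014  0.005] shift target-axes [ 0.002  0.194 -0.005]
```

>>> apply_moves([
  [[0,0.12,0,0,0,0],[0,0.06,0,0,0,0],[0,0,0,0,0,0],[0,0,0,0,0,0]],
])

```text
clock: 25.58
eef_pos: [644.1, -14.3, 66.5]
tool_rot: [-1.571, -0.0, 1.33]
force: [1.2, -0.4, -0.7]
width: 20.3
```

>>> apply_moves([
  [[0,0.04,0,0,0,0],[0,0.03,0,0,0,0]],
])

```text
clock: 25.75
eef_pos: [644.3, -14.3, 66.4]
tool_rot: [-1.571, 0.001, 1.33]
force: [-3.6, -0.6, 9.0]
width: 19.8
```

>>> apply_moves([
  [[0,-0.01,0,0,0,0],[0,0,0,0,0,0],[0,0,0,0,0,0],[0,0,0,0,0,0]],
], claw=45)

```text
clock: 26.08
eef_pos: [645.1, -14.2, 67.4]
tool_rot: [-1.573, -0.0, 1.33]
force: [-0.4, 0.1, -0.4]
width: 45.1
```

>>> apply_moves([
  [[0,-0.3,0,0,0,0],[0,-0.5,0,0,0,0],[0,-0.9,0,0,0,0],[0,-1,0,0,0,0],[0,-0.7,0,0,0,0],[0,-0.3,0,0,0,0],[0,0,0,0,0,0],[0,0,0,0,0,0]],
])

```text
clock: 26.75
eef_pos: [643.9, -13.5, 224.4]
tool_rot: [-1.571, -0.001, 1.332]
force: [-0.2, -0.0, 0.1]
width: 44.8
```

Run:
```python
from h import *
go(462,-96,200,89)
d=shot('wrist'); i=d['image']
a=np.radians(-13.7);u=np.array([np.cos(a),np.sin(a),0]);w=np.array([-u[1],u[0],0]);c=np.array([641.8,-14,66])
# sample brightness across frame/window along w and u at z=66
for x in(-20,0,20): print('w-scan u=%d'%x,[int(i[int(round(p[1])),int(round(p[0]))].mean()) for p in proj(d,[c+x*u+y*w for y in range(-18,19,1)])])
for y in(-6,0,6): print('u-scan w=%d'%y,[int(i[int(round(p[1])),int(round(p[0]))].mean()) for p in proj(d,[c+x*u+y*w for x in list(range(-33,-21))+list(range(22,34))])])
cv2.imwrite('pics/w11.png',cv2.cvtColor(i,cv2.COLOR_RGB2BGR))
```

```text
t 26.75 pos [643.9 -13.5 224.4] rot [-9.000e+01 -5.000e-02  7.629e+01] F [-0.2 -0.   0.1] w 44.8
  need world [-181.9  -82.5  -24.4] shift now-axes [-3.082  0.607  3.93 ] turn [ 2.000e-03 -2.542e+00  1.000e-02] shift target-axes [-2.142  0.61   4.512]
w-scan u=-20 [150, 251, 239, 216, 148, 83, 74, 91, 79, 82, 83, 77, 71, 64, 65, 63, 62, 57, 60, 55, 59, 53, 56, 51, 53, 54, 64, 66, 60, 53, 52, 155, 186, 238, 228, 155, 83]
w-scan u=0 [221, 249, 247, 223, 168, 101, 62, 81, 82, 86, 84, 86, 81, 86, 79, 77, 76, 80, 77, 78, 80, 75, 74, 76, 71, 77, 75, 71, 63, 54, 56, 105, 191, 248, 249, 216, 134]
w-scan u=20 [180, 247, 251, 194, 126, 80, 80, 76, 79, 85, 81, 81, 84, 84, 81, 80, 81, 79, 80, 83, 77, 80, 73, 77, 73, 78, 78, 70, 70, 76, 92, 130, 212, 236, 248, 249, 139]
u-scan w=-6 [129, 71, 93, 121, 109, 71, 58, 52, 59, 63, 60, 64, 86, 84, 83, 83, 90, 109, 140, 165, 187, 213, 160, 169]
u-scan w=0 [128, 66, 93, 124, 106, 68, 53, 51, 55, 56, 57, 56, 77, 81, 80, 79, 84, 106, 141, 162, 179, 210, 155, 159]
u-scan w=6 [131, 63, 90, 122, 105, 62, 49, 48, 49, 52, 55, 57, 77, 81, 74, 77, 82, 102, 148, 190, 209, 190, 152, 166]
```

Block released. I'll probe its top with closed fingertips to check that it's flush.

>>> apply_moves([
  [[0,0.5,0,0,0,0],[0,0.9,0,0,0,0],[0,0.9,0,0,0,0],[0,0.7,0.02,0,0,0],[0,0.4,0.02,0,0,0],[0,0.1,0,0,0,0],[0,0,0,0,0,0],[0,0,0,0,0,0]],
], claw=0)

```text
clock: 27.47
eef_pos: [636.7, -13.2, 70.3]
tool_rot: [-1.558, 0.002, 1.333]
force: [0.9, 0.3, 0.2]
width: 0.1
```

Run:
```python
from h import *
go(642.6,-14.2,72,76.3)
```

```text
t 27.4667 pos [636.7 -13.2  70.3] rot [-89.29   0.12  76.38] F [0.9 0.3 0.2] w 0.1
  need world [ 5.9 -1.   1.7] shift now-axes [ 0.009 -0.044 -0.149] turn [-0.143  0.016 -0.024] shift target-axes [ 0.01  -0.042 -0.15 ]
```

>>> apply_moves([
  [[0,0,-0.1,-0.14,0.02,-0.02],[0,0,-0.05,0,0,0],[0,0.03,0,0,0,0],[0,0.03,0,0,0,0]],
])

```text
clock: 27.8
eef_pos: [645.8, -14.5, 71.5]
tool_rot: [-1.578, -0.002, 1.331]
force: [-0.5, 0.0, -0.1]
width: -0.0
```

>>> apply_moves([
  [[0,0.04,0,0,0,0],[0,0.04,0,0,0,0]],
])

```text
clock: 27.97
eef_pos: [647.2, -14.6, 69.8]
tool_rot: [-1.581, -0.002, 1.33]
force: [-0.1, -0.6, 0.0]
width: -0.1
```

>>> apply_moves([
  [[0,0.04,0,0,0,0],[0,0.04,0,0,0,0]],
])

```text
clock: 28.13
eef_pos: [647.7, -14.6, 67.0]
tool_rot: [-1.582, -0.003, 1.33]
force: [0.5, 0.5, 0.5]
width: 0.0
```

>>> apply_moves([
  [[0,0.04,0,0,0,0],[0,0.03,0,0,0,0]],
])

```text
clock: 28.3
eef_pos: [647.7, -14.6, 66.1]
tool_rot: [-1.583, -0.002, 1.33]
force: [-4.2, -0.1, 13.2]
width: 0.2
```

Contact at TCP z 66.1, so the block is flush with the frame top (66). Now the end plate.

>>> apply_moves([
  [[0,-0.3,0,0.15,0,0],[0,-0.6,0,0,0,0],[0,-0.9,0,0,0,0],[0,-1,0,0,0,0],[0,-0.7,0,0,0,0],[0,-0.3,0,0,0,0],[0,0,0,0,0,0]],
], claw=75)

```text
clock: 28.88
eef_pos: [645.9, -14.4, 222.1]
tool_rot: [-1.562, -0.0, 1.331]
force: [0.1, -0.1, -0.7]
width: 75.1
```

Run:
```python
from h import *
go(460,-96,220,89)
```

```text
t 28.8833 pos [645.9 -14.4 222.1] rot [-8.952e+01 -2.000e-02  7.628e+01] F [ 0.1 -0.1 -0.7] w 75.1
  need world [-185.9  -81.6   -2.1] shift now-axes [-3.084  0.086  4.032] turn [-0.095 -2.543  0.015] shift target-axes [-2.121  0.054  4.612]
```

>>> apply_moves([
  [[-0.4,0,0.55,0,0,0],[-0.6,0,0.8,0,0,0],[-0.6,0,0.8,0,0,0],[-0.6,0,0.8,0,0,0],[-0.6,0,0.7,0,-0.7,0],[-0.3,0,0.3,-0.1,-0.9,0],[0,0,0,0,-0.7,0]],
])

```text
clock: 29.47
eef_pos: [451.9, -98.7, 215.1]
tool_rot: [-1.564, -0.004, 1.542]
force: [0.4, 0.2, 0.1]
width: 74.9
```

>>> apply_moves([
  [[0,0,0,0,0,0],[0,0,0,0,0,0],[0,0,0,0,0,0]],
])

```text
clock: 29.72
eef_pos: [449.1, -99.8, 213.0]
tool_rot: [-1.56, -0.005, 1.538]
force: [0.5, -0.5, -1.5]
width: 75.0
```

Run:
```python
from h import *
go(460,-96,220,89)
```

```text
t 29.7167 pos [449.1 -99.8 213. ] rot [-89.37  -0.29  88.14] F [ 0.5 -0.5 -1.5] w 75.0
  need world [10.9  3.8  7. ] shift now-axes [ 0.105 -0.178 -0.268] turn [-0.126 -0.171  0.06 ] shift target-axes [ 0.1   -0.175 -0.271]
```

>>> apply_moves([
  [[0.07,-0.12,-0.19,-0.12,-0.1,0.05],[0.03,-0.05,-0.08,0,-0.05,0],[0,0,0,0,0,0],[0,0,0,0,0,0],[0,0,0,0,0,0]],
])

```text
clock: 30.13
eef_pos: [464.5, -93.0, 220.0]
tool_rot: [-1.574, -0.003, 1.554]
force: [-1.3, 0.2, 0.8]
width: 75.0
```

Run:
```python
from h import *
go(460,-96,220,89)
d=shot('wrist'); i=d['image']
cv2.imwrite('pics/w12.png',cv2.cvtColor(i,cv2.COLOR_RGB2BGR))
print(proj(d,[[460,-96,18]]))
for t in(130,170,210):
    b=rect(d,(170,80,340,250),18,lambda i:(i.min(2)>t)); print(b.round(1).tolist())
hs=cv2.cvtColor(i,cv2.COLOR_RGB2HSV); m=((hs[...,0]>12)&(hs[...,0]<30)&(hs[...,1]>110)&(hs[...,2]>60)); v,u=np.nonzero(m[80:250,170:340]); print('brass',len(u),u.mean()+170,v.mean()+80,u.min()+170,u.max()+170,v.min()+80,v.max()+80)
# dark spots on plate: holes
g=cv2.cvtColor(i,cv2.COLOR_RGB2GRAY); 
n,l,st,ce=cv2.connectedComponentsWithStats(((g<150)*255).astype(np.uint8)[80:250,170:340])
for k in range(n):
    if 8<st[k,4]<400: print(st[k],ce[k]+[170,80])
```

```text
t 30.1333 pos [464.5 -93.  220. ] rot [-90.17  -0.17  89.04] F [-1.3  0.2  0.8] w 75.0
  need world [-4.5 -3.   0. ] shift now-axes [-0.078 -0.002  0.112] turn [0.033 0.008 0.033] shift target-axes [-0.078 -0.001  0.112]
[[248.57846623 160.3599362 ]]
c [461.3 -98.5] dim [np.float32(51.7), np.float32(105.5)] yaw -3.46 cam [390. -92. 361.]
[[407.1000061035156, -121.0999984741211], [512.4000244140625, -127.5], [515.5, -75.9000015258789], [410.20001220703125, -69.5]]
c [461.2 -98.4] dim [np.float32(50.6), np.float32(104.7)] yaw -3.67 cam [390. -92. 361.]
[[407.3999938964844, -120.30000305175781], [511.79998779296875, -127.0], [515.0, -76.4000015258789], [410.6000061035156, -69.69999694824219]]
c [461.2 -98.6] dim [np.float32(49.7), np.float32(103.6)] yaw -3.65 cam [390. -92. 361.]
[[407.8999938964844, -120.0999984741211], [511.29998779296875, -126.69999694824219], [514.5, -77.0999984741211], [411.0, -70.5]]
brass 47 244.85106382978722 163.40425531914894 241 249 157 168
[72 75 11 12 79] [247.44303797 160.18987342]
[ 57 102   4   4  15] [228.6 183.4]
[ 90 103   5   5  18] [262.27777778 184.88888889]
[ 70 116  10   9  68] [244.5        199.63235294]
```

>>> apply_moves([
  [[-0.1,0.5,0.06,0.03,0.35,0.03],[-0.04,0.9,0.03,0,0.16,0],[0,1,0,0,0,0],[0,1,0,0,0,0],[0,0.7,0.03,0.05,0,0],[0,0.3,0.03,0.05,0,0],[0,0,0,0,0,0],[0,0,0,0,0,0]],
])

```text
clock: 30.85
eef_pos: [463.6, -98.6, 38.9]
tool_rot: [-1.571, 0.001, 1.507]
force: [0.1, -0.1, 0.1]
width: 75.0
```

Run:
```python
from h import *
go(461.2,-98.5,8.5,86.4)
```

```text
t 30.85 pos [463.6 -98.6  38.9] rot [-8.999e+01  5.000e-02  8.632e+01] F [ 0.1 -0.1  0.1] w 75.0
  need world [ -2.4   0.1 -30.4] shift now-axes [-0.001  0.759  0.06 ] turn [-0.003 -0.015 -0.01 ] shift target-axes [-0.002  0.759  0.06 ]
```

>>> apply_moves([
  [[0,0.35,0.05,0.03,0,0],[0,0.28,0.04,0.03,0,0],[0,0.1,0.01,0,0,0],[0,0,0,0,0,0],[0,0,0,0,0,0]],
])

```text
clock: 31.27
eef_pos: [464.1, -98.7, 13.7]
tool_rot: [-1.575, 0.001, 1.505]
force: [0.1, 0.3, -0.9]
width: 74.9
```

Run:
```python
from h import *
go(461.2,-98.5,8.5,86.4)
```

```text
t 31.2667 pos [464.1 -98.7  13.7] rot [-9.025e+01  4.000e-02  8.626e+01] F [ 0.1  0.3 -0.9] w 74.9
  need world [-2.9  0.2 -5.2] shift now-axes [0.001 0.129 0.073] turn [ 0.05  -0.029 -0.009] shift target-axes [0.001 0.129 0.073]
```

>>> apply_moves([
  [[0,0.11,0.07,0.06,-0.03,0],[0,0.06,0.03,0.02,0,0],[0,0,0,0,0,0]],
])

```text
clock: 31.52
eef_pos: [461.8, -98.9, 8.8]
tool_rot: [-1.573, 0.001, 1.507]
force: [0.1, 0.6, 0.8]
width: 75.2
```

>>> apply_moves([
  [[0,0,0,0,0,0],[0,0,0,0,0,0],[0,0,0,0,0,0],[0,0,0,0,0,0],[0,0,0,0,0,0],[0,0,0,0,0,0]],
], claw=40)

```text
clock: 32.02
eef_pos: [461.9, -98.9, 10.0]
tool_rot: [-1.574, 0.001, 1.507]
force: [0.3, -0.5, -1.7]
width: 48.0
```

Run:
```python
from h import *
go(461.2,-98.5,8.5,86.4)
```

```text
t 32.0167 pos [461.9 -98.9  10. ] rot [-9.017e+01  7.000e-02  8.636e+01] F [ 0.3 -0.5 -1.7] w 48.0
  need world [-0.7  0.4 -1.5] shift now-axes [0.009 0.037 0.019] turn [ 0.033 -0.008 -0.013] shift target-axes [0.009 0.037 0.019]
```

>>> apply_moves([
  [[0,-0.3,0,0,0,0],[0,-0.6,0,0,0,0],[0,-0.8,0,0,0,0],[0,-0.8,0,0,0,0],[0,-0.7,0,0,0,0],[0,-0.3,0,0,0,0],[0,0,0,0,0,0]],
])

```text
clock: 32.6
eef_pos: [458.7, -98.0, 152.8]
tool_rot: [-1.564, 0.0, 1.509]
force: [-0.3, 0.6, -1.5]
width: 48.0
```

Run:
```python
from h import *
go(642.3,-14.2,140,76.3)
```

```text
t 32.6 pos [458.7 -98.  152.8] rot [-8.959e+01  1.000e-02  8.647e+01] F [-0.3  0.6 -1.5] w 48.0
  need world [183.6  83.8 -12.8] shift now-axes [ 2.373  0.287 -4.453] turn [-0.082  2.034 -0.01 ] shift target-axes [ 3.122  0.32  -3.962]
```

>>> apply_moves([
  [[0.3,0,-0.6,0,0,0],[0.45,0,-0.85,0,0,0],[0.45,0,-0.85,0,0,0],[0.45,0,-0.85,0,0,0],[0.4,0,-0.75,-0.05,0.6,0],[0.25,0,-0.4,-0.1,0.8,0],[0,0,-0.1,-0.1,0.5,0]],
])

```text
clock: 33.18
eef_pos: [640.1, -20.4, 139.8]
tool_rot: [-1.573, 0.009, 1.33]
force: [-1.0, 0.7, -2.2]
width: 47.8
```

>>> apply_moves([
  [[0,0,0,0,0,0],[0,0,0,0,0,0],[0,0,0,0,0,0]],
])

```text
clock: 33.43
eef_pos: [638.1, -19.3, 134.3]
tool_rot: [-1.566, 0.012, 1.333]
force: [0.0, -0.8, -1.3]
width: 47.7
```

Run:
```python
from h import *
go(642.3,-14.2,115,76.3)
```

```text
t 33.4333 pos [638.1 -19.3 134.3] rot [-89.71   0.7   76.4 ] F [ 0.  -0.8 -1.3] w 47.7
  need world [  4.2   5.1 -19.3] shift now-axes [ 0.154  0.481 -0.074] turn [-0.058  0.02  -0.139] shift target-axes [ 0.148  0.483 -0.071]
```

>>> apply_moves([
  [[0.1,0.25,-0.05,-0.06,0.02,-0.14],[0.05,0.2,-0.02,0,0,0],[0,0,0,0,0,0],[0,0,0,0,0,0],[0,0,0,0,0,0]],
])

```text
clock: 33.85
eef_pos: [637.8, -17.6, 113.7]
tool_rot: [-1.565, 0.004, 1.333]
force: [0.6, -0.1, -3.1]
width: 47.4
```

Run:
```python
from h import *
go(642.3,-14.2,110,76.3)
```

```text
t 33.85 pos [637.8 -17.6 113.7] rot [-89.66   0.25  76.35] F [ 0.6 -0.1 -3.1] w 47.4
  need world [ 4.5  3.4 -3.7] shift now-axes [ 0.109  0.09  -0.089] turn [-0.068  0.009 -0.05 ] shift target-axes [ 0.109  0.091 -0.088]
```

>>> apply_moves([
  [[0.09,0.06,-0.07,-0.06,0,-0.05],[0.04,0.03,-0.03,0,0,0],[0,0,0,0,0,0],[0,0,0,0,0,0],[0,0,0,0,0,0]],
])

```text
clock: 34.27
eef_pos: [644.0, -13.8, 111.1]
tool_rot: [-1.573, -0.0, 1.332]
force: [-0.1, -0.0, -2.3]
width: 48.1
```

Run:
```python
from h import *
go(642.3,-14.2,105,76.3)
d=shot('wrist'); z=readout.read_state()['eef_pos'][2]; i=d['image']
g=cv2.cvtColor(i,cv2.COLOR_RGB2GRAY)[130:384,200:305]; cv2.imwrite('pics/w13.png',g)
# near hole predicted location & dark blob
a=np.radians(readout.read_state()['tool_rot'][2]-np.pi/2); t=readout.read_state()['eef_pos']
t=np.degrees(0); p=readout.read_state()['eef_pos'][:2]; y=readout.read_state()['tool_rot'][2]-np.pi/2; u=np.array([np.cos(y),np.sin(y)])
print('pred holes',proj(d,[np.r_[p+(s*41-0.7)*u,z+8] for s in(-1,1)]).round(1))
for c0,r0,nm in((237,155,'near'),(237,328,'far')):
    w=cv2.cvtColor(i,cv2.COLOR_RGB2GRAY)[r0:r0+32,c0:c0+32].astype(int); print(nm); print('\n'.join(' '.join('%3d'%x for x in row[::2]) for row in w[::2]))
```

```text
t 34.2667 pos [644.  -13.8 111.1] rot [-9.011e+01 -2.000e-02  7.632e+01] F [-0.1 -0.  -2.3] w 48.1
  need world [-1.7 -0.4 -6.1] shift now-axes [-0.021  0.154  0.04 ] turn [0.021 0.005 0.003] shift target-axes [-0.021  0.154  0.04 ]
pred holes [[252.5 174.2]
 [252.4 343.4]]
near
247 242 160 140 131 127 130 126 125 127 126 124 121 126 123 126
139 132 131 128 131 131 129 124 125 127 124 124 125 125 123 123
130 133 130 131 127 124 121 121 119 117 117 120 124 125 126 124
136 131 132 125 123 129 134 129 130 127 128 117 119 122 126 125
132 131 122 115 121 121 122 120 118 117 119 114 110 118 122 126
129 124  92  66  62  61  61  59  57  54  55  52  51  93 121 123
124 121 112 110 108 105 105 106 106 100 100 101 102  99 115 123
126 123 132 129 127 127 126 126 125 127 122 126 122 123 116 121
126 118  69  67  64  64  62  60  59  62  58  53  52  63 108 117
127 117  87  63  62  62  59  52  58  54  50  46  45  86 111 116
127 120 117  75  59  59  58  57  54  50  48  49  67 109 112 118
126 122 119 112  78  62  53  56  51  50  56  81 103 108 113 122
128 123 118 118 116 105  86  76  81  86 101 107 110 
[... 531 characters left out ...]
 221 135 105 109 108 109 108 111 107 110 109 107 208 236 240
238 200 124 112 114 108 110 109 109 110 107 106 107 186 231 238
236 192 125 109 110 111 110 108 109 109 103 100 110 185 228 238
237 182 143 107 110 109 107 109 110 107 104 104 114 200 231 238
239 216 180 126 105 107 108 108 107 103 100 104 162 212 235 238
238 236 193 144 111 111 111 110 104 103 118 120 156 224 237 234
239 236 232 195 152 163 115 142 152 169 189 198 221 237 239 237
237 237 237 237 226 201 164 178 189 195 212 230 235 239 238 237
238 238 237 237 240 237 233 228 230 232 232 233 237 237 237 238
237 237 236 237 238 238 235 233 232 232 232 235 236 238 238 236
236 236 237 238 240 236 235 233 233 233 232 235 237 238 238 237
```

>>> apply_moves([
  [[-0.01,0.3,0.01,0.02,0,0],[0,0.3,0,0,0,0],[0,0.2,0,0,0,0],[0,0.08,0,0,0,0],[0,0,0,0,0,0],[0,0,0,0,0,0]],
])

```text
clock: 34.82
eef_pos: [641.8, -14.6, 70.9]
tool_rot: [-1.567, 0.001, 1.332]
force: [-0.3, 1.1, -2.1]
width: 48.0
```

Run:
```python
from h import *
go(643.3,-14.2,70,76.3)
```

```text
t 34.8167 pos [641.8 -14.6  70.9] rot [-8.980e+01  8.000e-02  7.633e+01] F [-0.3  1.1 -2.1] w 48.0
  need world [ 1.5  0.4 -0.9] shift now-axes [ 0.019  0.023 -0.034] turn [-0.039  0.005 -0.017] shift target-axes [ 0.019  0.023 -0.034]
```

>>> apply_moves([
  [[0.01,0.03,-0.02,-0.03,0,0],[0,0.04,0,0,0,0]],
])

```text
clock: 34.98
eef_pos: [642.7, -14.5, 69.8]
tool_rot: [-1.57, 0.002, 1.332]
force: [-6.1, -0.7, 19.2]
width: 48.0
```

>>> apply_moves([
  [[0,0.04,0,0,0,0],[0,0.04,0,0,0,0]],
])

```text
clock: 35.15
eef_pos: [642.6, -14.4, 69.9]
tool_rot: [-1.571, 0.004, 1.332]
force: [-5.1, -0.5, 7.8]
width: 47.8
```

>>> apply_moves([
  [[0,0,0,0,0,0],[0,0,0,0,0,0],[0,0,0,0,0,0],[0,0,0,0,0,0]],
], claw=75)

```text
clock: 35.48
eef_pos: [645.7, -13.7, 72.6]
tool_rot: [-1.578, 0.001, 1.332]
force: [0.2, -0.3, 0.1]
width: 74.8
```

>>> apply_moves([
  [[0,-0.3,0,0,0,0],[0,-0.5,0,0,0,0],[0,-0.9,0,0,0,0],[0,-0.9,0,0,0,0],[0,-0.7,0,0,0,0],[0,-0.3,0,0,0,0],[0,0,0,0,0,0],[0,0,0,0,0,0]],
])

```text
clock: 36.15
eef_pos: [645.3, -12.2, 227.3]
tool_rot: [-1.579, -0.001, 1.333]
force: [-0.5, 0.7, -1.5]
width: 75.1
```

Run:
```python
from h import *
go(643,-14,220,76.3)
w=shot('wrist'); s=shot('side'); c=shot('scene')
a=cv2.resize(w['image'][90:290,150:350],(400,400),interpolation=cv2.INTER_CUBIC)
p=proj(s,[[642,-14,60]])[0].astype(int); b=cv2.resize(s['image'][p[1]-33:p[1]+33,p[0]-33:p[0]+33],(400,400),interpolation=cv2.INTER_CUBIC)
e=cv2.resize(c['image'][110:290,80:348],(268,180))
bot=np.zeros((190,800,3),np.uint8); bot[:180,:268]=e
cv2.imwrite('pics/final.png',cv2.cvtColor(np.vstack([np.hstack([a,b]),bot]),cv2.COLOR_RGB2BGR))
```

```text
t 36.15 pos [645.3 -12.2 227.3] rot [-9.048e+01 -6.000e-02  7.638e+01] F [-0.5  0.7 -1.5] w 75.1
  need world [-2.3 -1.8 -7.3] shift now-axes [-0.058  0.182  0.048] turn [0.095 0.016 0.011] shift target-axes [-0.058  0.182  0.046]
```

View pics/final.png

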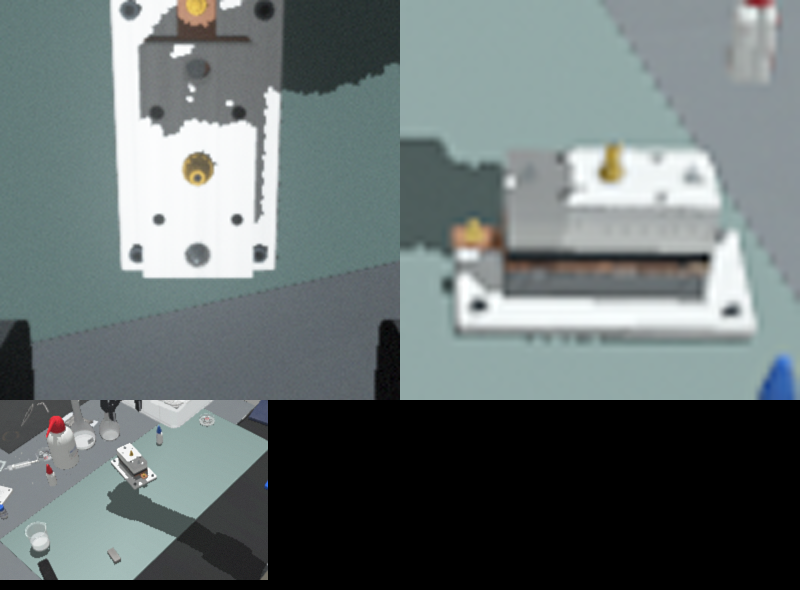

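The stack is level: copper, graphite, white frame, end plate with the port at (198,168), and both dowels through their holes at (198,68) and (198,255). The short block, beaker, dropper and dish haven't moved. Handing in.

```bash
python3 -c "from h import *; print(finish_job())"
```

```text
the job is handed in; nothing more can be done
None
```

The test cell is stacked on the two dowels in the order asked: flow plate, cell frame, longer carbon block in the window, then the end plate with the brass port. I handed it in at about 36 s of the 96 s.

- **Seating:** I pressed each plate down until it touched. The contact heights matched the expected stack: flow plate at z 42.1 with 24 N, frame at 56.0 with 24 N, end plate at 69.8 with 19 N (42, 56 and 70 expected).
- **Carbon block:** I released it about 9 mm into the window and it slid down the last 6–7 mm. A light touch with closed fingertips then met a surface at z 66.1, the height of the frame top. The fingertips may have touched the frame as well, so this shows the block is not standing proud. The end plate seating at its expected height agrees.
- **Last pictures:** The stack is level and square on the fixture, with both dowels through the end plate. The short block, beaker, dropper bottle and dish look unmoved, and the open gripper was clear above.
- **Disagreements:** The camera and arm positions differed by 1–3 mm along the fixture's long side, and the gripper read about 2 mm narrow on every part. Both stayed within the play. No check failed.

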